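# Pin the swing-out rail shut and hang up the ear defenders

### The job

Swing the ear-defender rail shut until its end lug lies home in the fork, then take the headed pin from its parking block and push it down through fork and lug until its head sits flat on the fork. Only when the rail is pinned, hang every pair of ear defenders that stands on the worktop astride the rail, arch across the bar and resting on its padded crown.

Things in the scene. Friction and masses are not known exactly. Their poses are not given: they have to be found in the camera images.
- stand: fixed rail stand: flat grey base bar 50 (x) x 500 (y) x 12 mm, origin under its centre, z up. Hinge post at y = +205 mm; fork post 30 x 22 mm, 173 mm high, at y = -239 mm. The fork on it: two level plates 42 (x) x 46 (y) x 10 mm, undersides 131 and 159 mm above the worktop, each with an 18 mm vertical hole at x = 0, y = -205 mm, open below.
- fork_top (a point): centre of the hole in the upper fork plate, on its top face, 169 mm above the worktop; axes as the stand's
- rail (a joint): angle of the rail about the vertical hinge axis at x = 0, y = +205 mm of the stand, rad: 0 is shut (at its stop, lug home in the fork, holes in line), growing as the free end swings to the stand's +x (away from the robot), at most 0.9. Turns easily (0.12 N m of friction), stays where it is left.
- rail_mid (a point): middle of the rail's round bar, on its axis 150 mm above the worktop and 205 mm from the hinge axis; y along the bar towards the hinge, z up; moves with the rail. The steel bar is 16 mm across and bare for 170 mm to either side of this point.
- lug_hole (a point): centre of the vertical 18 mm hole in the flat 12 mm thick lug on the rail's free end, on the lug's top face, 410 mm from the hinge axis
- pin: the headed pin, upright in its parking block, 0.12 kg: origin at the tip of its nose, z up along the pin. Nose tapered over 12 mm (6 to 14 mm across), shaft 14 mm across up to 62 mm, then a flat steel head 34 mm across and 8 mm thick, then a black round grip 18 mm across from 70 to 105 mm above the origin.
- pin_seat (a point): centre of the underside of the pin's head, 62 mm above the tip; seated, it lies at fork_top
- pin_block: grey parking block, 60 by 60 by 66 mm, fixed; origin under its centre. The pin stands in its 18 mm vertical hole with its head resting on the top face.
- muff_1: ear defenders, 0.2 kg, standing on two cups, arch up: 120 mm along x (cup to cup), 68 along y, 136 tall. Origin midway between the cups at their undersides, z up. On top a grey padded crown block 28 (x) x 30 (y) mm, underside 108, top 136 mm above origin: grip it across y; the arch slopes down from it along x. Cups 68 mm tall, 58 mm apart. May be absent.
- muff_1_crown (a point): centre of the underside of the crown block of muff_1, 108 mm above its origin
- muff_2: ear defenders, 0.2 kg, standing on two cups, arch up: 120 mm along x (cup to cup), 68 along y, 136 tall. Origin midway between the cups at their undersides, z up. On top a grey padded crown block 28 (x) x 30 (y) mm, underside 108, top 136 mm above origin: grip it across y; the arch slopes down from it along x. Cups 68 mm tall, 58 mm apart. May be absent.
- muff_2_crown (a point): centre of the underside of the crown block of muff_2, 108 mm above its origin
- muff_3: ear defenders, 0.2 kg, standing on two cups, arch up: 120 mm along x (cup to cup), 68 along y, 136 tall. Origin midway between the cups at their undersides, z up. On top a grey padded crown block 28 (x) x 30 (y) mm, underside 108, top 136 mm above origin: grip it across y; the arch slopes down from it along x. Cups 68 mm tall, 58 mm apart. May be absent.
- muff_3_crown (a point): centre of the underside of the crown block of muff_3, 108 mm above its origin

How it is judged (in metres and radians):
On the way, in this order (a step that is already met when the one before it is completed fails the run):
1. the rail is swung shut, lug home in the fork (value of joint rail below 0.025 rad), for 0.2 s.
2. the pin is pushed home through fork and lug, its head on the fork, and let go (value of joint rail below 0.025 rad and horizontal distance between pin_seat and fork_top below 0.006 m and z of pin_seat in the frame of fork_top between -0.004 and 0.004 m and angle between pin's own z axis and vertical below 0.1 rad and contact force between the fingers and pin below 0.5 N), for 0.3 s.
At the end, for the whole second after the job is handed in: Rail shut (under 0.025 rad); pin upright, head within 4 mm of the fork top and 6 mm of the hole axis; each pair present on the bar: crown underside within 22 mm across, 3 to 18 mm above and 180 mm along from the bar middle, tilt under 0.5 rad, arch square within 0.4 rad (value of joint rail below 0.025 rad and horizontal distance between pin_seat and fork_top below 0.006 m and z of pin_seat in the frame of fork_top between -0.004 and 0.004 m and angle between pin's own z axis and vertical below 0.1 rad and x of muff_1_crown in the frame of rail_mid between -0.022 and 0.022 m and y of muff_1_crown in the frame of rail_mid between -0.18 and 0.18 m and z of muff_1_crown in the frame of rail_mid between 0.003 and 0.018 m and angle between each of muff_1, muff_2, muff_3's own z axis and vertical below 0.5 rad and angle between the y axis of each of muff_1, muff_2, muff_3 and the y axis of rail_mid, either way round below 0.4 rad and x of muff_2_crown in the frame of rail_mid between -0.022 and 0.022 m and y of muff_2_crown in the frame of rail_mid between -0.18 and 0.18 m and z of muff_2_crown in the frame of rail_mid between 0.003 and 0.018 m and x of muff_3_crown in the frame of rail_mid between -0.022 and 0.022 m and y of muff_3_crown in the frame of rail_mid between -0.18 and 0.18 m and z of muff_3_crown in the frame of rail_mid between 0.003 and 0.018 m); the robot touches nothing.
It fails at once if ear defenders hung on the rail before the pin is home (distance between pin_seat and fork_top above 0.02 m and ((x of muff_1_crown in the frame of rail_mid between -0.022 and 0.022 m and y of muff_1_crown in the frame of rail_mid between -0.18 and 0.18 m and z of muff_1_crown in the frame of rail_mid between 0.003 and 0.018 m and angle between muff_1's own z axis and vertical below 0.5 rad and angle between the y axis of muff_1 and the y axis of rail_mid, either way round below 0.4 rad) or (x of muff_2_crown in the frame of rail_mid between -0.022 and 0.022 m and y of muff_2_crown in the frame of rail_mid between -0.18 and 0.18 m and z of muff_2_crown in the frame of rail_mid between 0.003 and 0.018 m and angle between muff_2's own z axis and vertical below 0.5 rad and angle between the y axis of muff_2 and the y axis of rail_mid, either way round below 0.4 rad) or (x of muff_3_crown in the frame of rail_mid between -0.022 and 0.022 m and y of muff_3_crown in the frame of rail_mid between -0.18 and 0.18 m and z of muff_3_crown in the frame of rail_mid between 0.003 and 0.018 m and angle between muff_3's own z axis and vertical below 0.5 rad and angle between the y axis of muff_3 and the y axis of rail_mid, either way round below 0.4 rad))).
Of muff_1, muff_2, muff_3 only 2 to 3 are there at a start; the rules pass over those that are not, and their reading is None.
At some moment in a run one of muff_1, muff_2, muff_3 may be knocked a few centimetres aside while the robot is not near it.
It also fails if it takes over 210 s, if anything falls off the work surface, if the arm or the gripper's body presses on something with over 40 N, if the wrist force passes 120 N, or if a joint passes its speed limit or range.

### The arm

A 6-joint arm with a two-finger parallel gripper is mounted at the origin on a cart in front of the work surface, level with it; the furniture and walls round the work are solid. World frame = base frame: x ahead of the robot, y to its left, z up, the work surface at z = 0. Lengths are in mm, angles in rad, forces in N, time in s.
With the tool pointing down it reaches from about 300 to 775 mm from the base axis. Payload 14.6 kg.
Tool frame: the origin (TCP) lies between the finger pads; the fingertips stand ahead of it and the grasp point (between the pads) lies 11 mm behind it (manip.finger_overhang is the z of the fingertips in the tool frame, in mm); z points along the fingers, y is the line along which they close (so a half turn about z gives the same grasp; the last joint's range is limited). The gripper opens to 94 mm and grips with 3 to 60 N. Pads are 16 mm wide; open, the fingers measure 119 mm over their backs; the gripper's body (75 mm by 177 mm) begins 78 mm behind the grasp point.
Start: joints at [-1.231, 0.3, 1.521, -0, 1.321, -0.067], TCP at [217.612, -505.108, 213.446] pointing down, gripper open.
Joint ranges: [-3.03, 3.03], [-0.79, 2.21], [0.23, 2.52], [-1.04, 4.18], [0, 3.07], [-2.55, 2.55]. Speed limits (rad/s): [2.22, 2.22, 2.57, 3.14, 3.14, 3.14].

### API

Orientations are given as [roll, pitch, yaw] about the fixed x, y, z axes, in that order (R = Rz(yaw) Ry(pitch) Rx(roll)).
In Python, from cell import manip gives the robot as it stands.
- The arm moves only by the tool jog_arm, never from a script. Its argument "series" is a list of rows, each a list of 7 numbers: the shift along the world's x, y, z as a fraction of full scale, then the turn, a rotation vector about the world's x, y, z as a fraction of full scale, then the closure, from 0 (fully open) to 1 (shut). In form: [[dx, dy, dz, wx, wy, wz, fingers], ...]. A call has 1 to 8 rows; each row is the pose to reach, as a shift and turn from the pose commanded when the call began; what a row does not reach only later rows make up. Full scale, the value 1, is 120 mm for a shift and 90 degrees for a turn. A row lasts 1/12 s, in which the tool goes at most 41.7 mm and 7.16 degrees, less where a joint would pass 70% of its speed; a pose out of reach is approached as far as the arm can. A call with a number of a shift or a turn outside -1 to 1 is refused whole. A call with a gripper value outside its range is refused whole. The fingers move at their own pace and stop on an object; "grip_force" is the grip in N (left out, the last holds). Time passes only in rows, so rows that repeat a pose let the fingers close. It gives the time, the measured TCP pose, the force, the opening and the grip force at its end, in the units of the state.
- manip.read_state(): the state, without advancing time (a new reading comes with each control period).
- manip.camera(name): name is "scene" or "top" or "wrist"; returns a dict with "frame" (384x512x3 uint8, red, green, blue), "vfov" (degrees; the focal length in pixels is half the picture's height over the tangent of half this angle, whatever the lens; pixels are square), "cx", "cy" (the principal point, pixels), "R" (3x3) and "t" (3): a world point X has camera coordinates R X + t; the wrist camera has in their place "hand_eye" (4x4, takes a point from camera to tool coordinates, whose origin is the TCP and whose axes are the flange's). Camera axes: x right, y down, z forward; pixel columns grow to the right and rows downward; lengths in mm; the calibration is good to about 2 mm. The wrist camera is an equidistant fisheye: a pixel r from the principal point sees the ray r / f radians off the axis. A picture is of the moment at which its call begins: read the wrist's pose just before it. There is no depth.
- manip.sign_off(): hands the job in; it is judged then, once.
The state is a dict: "clock": time; "joints": joint angles; "qd": joint speeds; "effort": joint torques, N m; "eef_pos": TCP position; "eef_rot": TCP orientation; "wrist_force": force on the tool from outside, world axes, zero at the start; "moment": the same for the moment, N m; "finger_gap": finger opening in mm; "finger_force": force on a finger pad.
Only numpy, scipy, OpenCV 4.12 (cv2) and the standard library are available. Lean on these libraries where they do the work, as an engineer would, in place of code of your own. Each camera call takes 0.05 s, during which the arm holds its last target. There are 200 camera calls.

## Working session

There is one attempt and no reset: what is moved stays moved. The work goes in short steps, Python scripts to look and compute and a tool call to move; the robot and the scene stay as the last step left them, time stands still between calls to the robot, and variables do not carry over. Pictures are saved under pics/ and viewed, at most 14 in all, crops included, and the job is handed in when it is done.

Besides the shell and the picture viewer there is one more tool, called after "Request:" as name(argument=value, ...), one argument or row to a line, values as JSON. jog_arm: Moves the arm, as the interface text tells. Its arguments: {"type":"object","properties":{"series":{"type":"array"},"grip_force":{"type":"number"}},"required":["series"]}

```bash
mkdir -p pics; ls; cat > h.py <<'E'
import numpy as np, cv2
from cell import manip
def f(c): return c["frame"].shape[0]/2/np.tan(np.radians(c["vfov"])/2)
def proj(c,P):
    X=np.atleast_2d(P)@np.array(c["R"]).T+np.array(c["t"]); return X[:,:2]/X[:,2:]*f(c)+[c["cx"],c["cy"]]
def back(c,uv,z):
    R=np.array(c["R"]);o=-R.T@np.array(c["t"]);d=R.T@np.array([(uv[0]-c["cx"])/f(c),(uv[1]-c["cy"])/f(c),1]);return o+d*(z-o[2])/d[2]
E
python3 - <<'E'
from h import *
import pickle
ims=[]
for n in ["scene","top"]:
    c=manip.camera(n);pickle.dump(c,open(n+".pkl","wb"));print(n,f(c),-np.array(c["R"]).T@np.array(c["t"]))
    cv2.imwrite(f"pics/{n}0.png",cv2.resize(c["frame"][:,:,::-1],(800,600)))
s=manip.read_state();print(s, manip.finger_overhang)
E
```

```text
pics
scene 431.8834137354498 [-104.68906627  601.47031352  855.64093424]
top 477.0095654415316 [ 350.82732324   10.72016637 1474.92267652]
{'clock': 0.1, 'joints': array([-1.23060670e+00,  3.00407764e-01,  1.52149275e+00, -2.33484107e-05,
        1.32069031e+00, -6.65560114e-02]), 'qd': array([-2.23905419e-04, -2.02298961e-03, -2.58449629e-03, -9.97171546e-05,
        7.64134525e-04,  1.15624705e-03]), 'effort': array([ 3.78110140e-03, -5.32642400e+01, -3.53285480e+01,  7.10312999e-02,
        2.34676368e-02, -7.27857037e-05]), 'eef_pos': array([ 217.53464391, -504.91824594,  212.95843088]), 'eef_rot': array([-3.14059519e+00, -4.38192954e-05,  4.06751410e-01]), 'wrist_force': array([-0.13869451,  0.07400665, -0.4668307 ]), 'moment': array([0.02883999, 0.02180841, 0.00324482]), 'finger_force': 0.0, 'finger_gap': 93.68356728750925} 8.0
```

View pics/scene0.png

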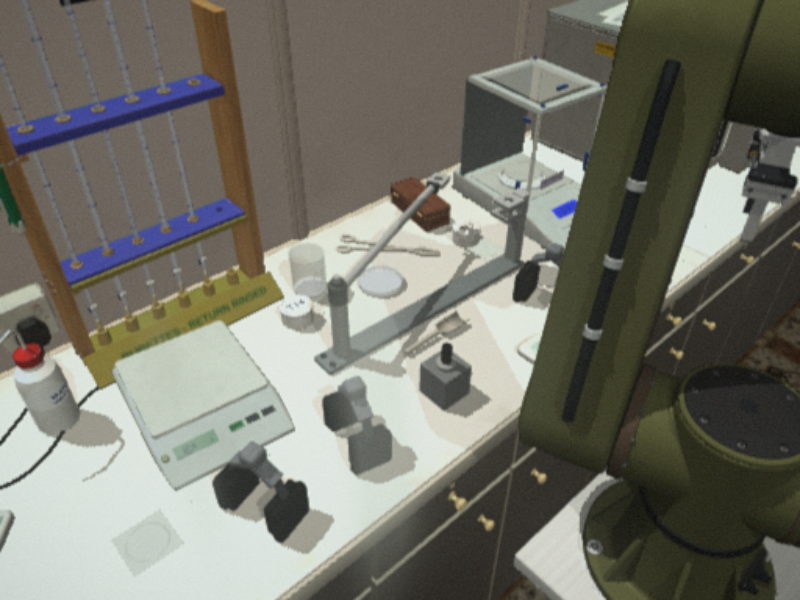

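View pics/top0.png

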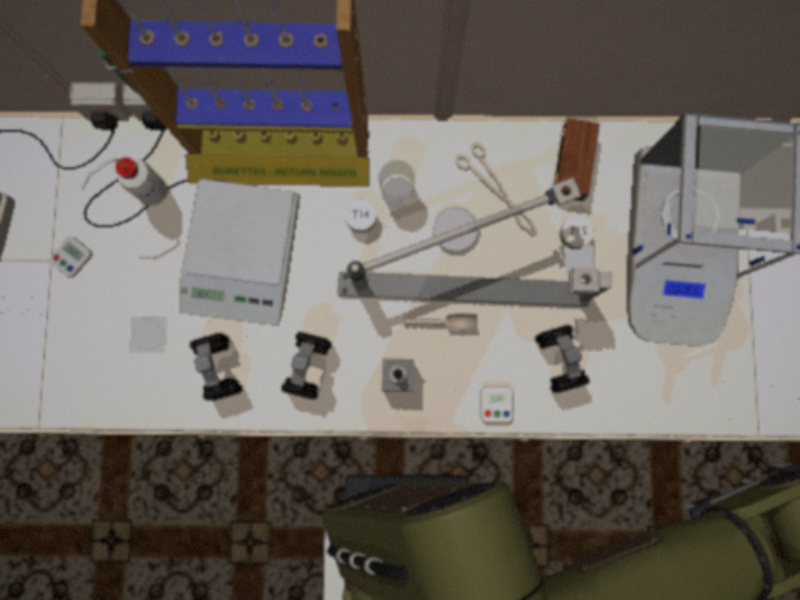

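The scene view shows an open rail, the pin in its block, and three muffs. In the top view (800 px) the muffs are at about (214,367), (307,365) and (563,358), the pin at (398,375), the hinge at (355,270), the lug at (566,190) and the fork at (587,280). Next I'll enlarge these regions to measure them.

```bash
python3 - <<'E'
import pickle
from h import *
c=pickle.load(open("top.pkl","rb"));g=c["frame"][:,:,::-1]
a=cv2.resize(g[105:265,205:405],(800,640),interpolation=cv2.INTER_CUBIC)[:600]
b=cv2.resize(g[200:265,115:275],(800,325),interpolation=cv2.INTER_CUBIC)
cv2.imwrite("pics/ta.png",a)
d=cv2.resize(g[200:265,335:385],(250,325),interpolation=cv2.INTER_CUBIC)
b2=np.zeros((600,800,3),np.uint8);b2[:325]=b
d2=cv2.resize(g[200:262,335:385],(220,273),interpolation=cv2.INTER_CUBIC);b2[326:599,:220]=d2
cv2.imwrite("pics/tb.png",b2)
for uv,z in [((355,270),160),((565,190),156),((587,280),169),((398,375),109),((214,367),136),((307,365),136),((566,357),136)]:
    print(back(c,np.array(uv)/1.5625,z).round(1))
E
```

```text
[602.8  97.8 160. ]
[ 755.4 -282.8  156. ]
[ 586.6 -315.4  169. ]
[418.1  19.1 109. ]
[428.1 349.5 136. ]
[433.2 182.5 136. ]
[ 451.8 -282.3  136. ]
```

View pics/ta.png

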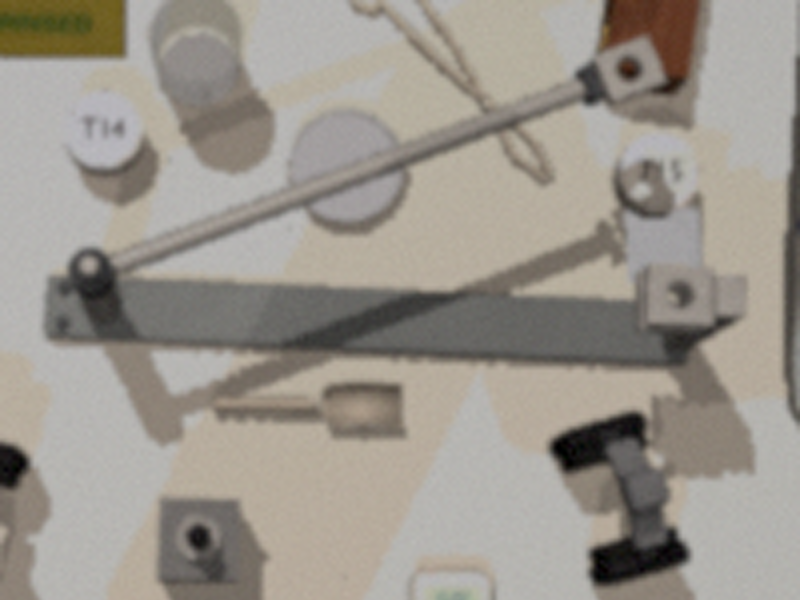

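View pics/tb.png

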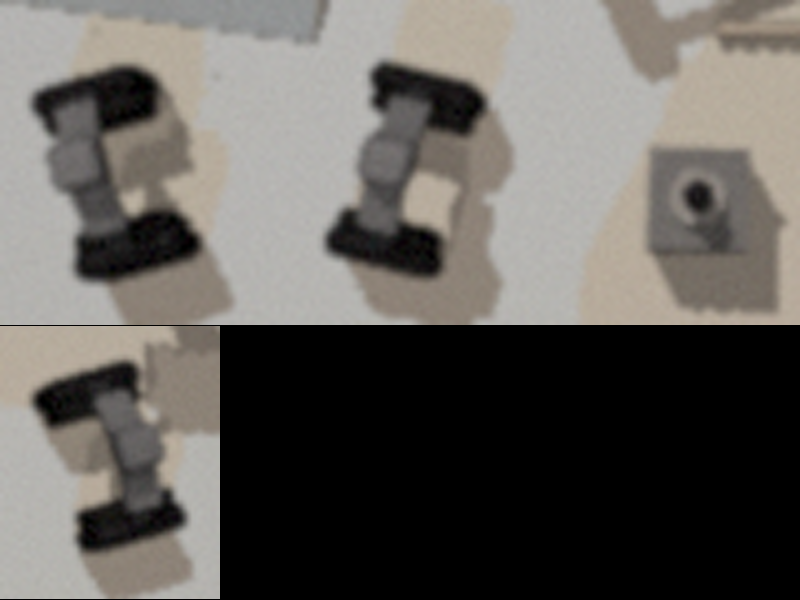

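```bash
python3 - <<'E'
import pickle
from h import *
c=pickle.load(open("top.pkl","rb"))
A=lambda u,v:(np.array([u,v])+.5)/4-.5+[205,105]
B=lambda u,v:(np.array([u,v])+.5)/5-.5+[115,200]
D=lambda u,v:(np.array([u,v-326])+.5)/4.4-.5+[335,200]
F=back(c,A(681,295),169);L=back(c,A(629,68),156);H=back(c,A(91,271),172)
print("fork",F,"lug",L,"hinge",H,np.linalg.norm((F-H)[:2]),np.linalg.norm((L-H)[:2]))
base=[back(c,A(*p),12) for p in [(48,277),(690,302),(687,364),(46,340)]];print("base",np.round(base,1),np.mean(base,0))
a=lambda v:np.arctan2(v[1],v[0])
print("angles fork",a((H-F)[:2]),"lug",a((H-L)[:2]))
P=back(c,A(198,537),105+4);print("pin",P, back(c,B(698,197),109), "block",back(c,B(700,201),66))
for n,q,k1,k2 in [("m1",B(74,163),B(98,98),B(138,247)),("m2",B(386,159),B(430,97),B(385,244)),("m3",D(140,446),D(87,392),D(130,520))]:
    v=(back(c,k1,68)-back(c,k2,68));print(n,back(c,q,136).round(1),"len",np.linalg.norm(v),"ang",a(v),"mid",((back(c,k1,68)+back(c,k2,68))/2).round(1))
E
```

```text
fork [ 588.87210824 -313.214698    169.        ] lug [ 755.35836332 -283.61558039  156.        ] hinge [601.71774252  96.54086126 172.        ] 409.9568619548845 410.02970683953686
base [[ 627.5  140.5   12. ]
 [ 612.  -359.    12. ]
 [ 563.3 -355.4   12. ]
 [ 577.8  141.1   12. ]] [ 595.14359191 -108.20363035   12.        ]
angles fork 1.5394570849742601 lug 1.9548760555312266
pin [421.33592641  20.85739187 109.        ] [420.98187921  20.63971087 109.        ] block [420.85161604  19.75096726  66.        ]
m1 [435.4 371.1 136. ] len 91.73960591846053 ang 0.3041849954755327 mid [434.5 363.2  68. ]
m2 [439.3 195.8 136. ] len 90.11234562558985 ang -0.2720921681069161 mid [437.3 192.3  68. ]
m3 [ 456.4 -294.2  136. ] len 89.66250341746304 ang 0.305455508043697 mid [ 455.1 -288.4   68. ]
```

Both hinge-to-hole distances come out at 410 mm, so the calibration holds. The rail is open by about 0.415 rad, and all three muffs are present. I'll move above the bar now.

Request:
jog_arm(
  series=[
    [0,0,0.2,0,0,0.08,0],
    [0,0,0.4,0,0,0.16,0],
    [0.1,0.1,0.5,0,0,0.24,0],
    [0.3,0.3,0.5,0,0,0.31,0],
    [0.5,0.5,0.5,0,0,0.38,0],
    [0.7,0.6,0.5,0,0,0.45,0],
    [0.9,0.7,0.5,0,0,0.52,0],
    [1,0.75,0.5,0,0,0.55,0],
  ],
)

```text
clock: 0.77
eef_pos: [339.5, -413.7, 273.3]
eef_rot: [-3.142, -0.0, 1.278]
wrist_force: [0.4, 0.2, -1.0]
finger_gap: 93.8
finger_force: 0.0
```

Request:
jog_arm(
  series=[
    [0.2,0.15,0,0,0,0.07,0],
    [0.4,0.3,0,0,0,0.14,0],
    [0.6,0.45,0,0,0,0.21,0],
    [0.8,0.6,0,0,0,0.28,0],
    [1,0.75,0,0,0,0.35,0],
    [1,0.75,0,0,0,0.4,0],
  ],
)

```text
clock: 1.27
eef_pos: [460.3, -322.6, 272.9]
eef_rot: [3.141, -0.001, 1.906]
wrist_force: [0.2, -0.8, -0.3]
finger_gap: 94.4
finger_force: 0.0
```

Request:
jog_arm(
  series=[
    [0.2,0.15,0,0,0,0,0],
    [0.4,0.3,0,0,0,0,0],
    [0.6,0.45,0,0,0,0,0],
    [0.8,0.6,0,0,0,0,0],
    [1,0.75,0,0,0,0,0],
    [1,0.75,0,0,0,0,0],
  ],
)

```text
clock: 1.77
eef_pos: [580.2, -232.4, 272.3]
eef_rot: [-3.141, -0.001, 1.901]
wrist_force: [0.1, -0.1, 0.1]
finger_gap: 94.4
finger_force: 0.0
```

Request:
jog_arm(
  series=[
    [0.2,0.2,0,0,0,0,0],
    [0.4,0.4,0,0,0,0,0],
    [0.6,0.6,0,0,0,0,0],
    [0.8,0.8,0,0,0,0,0],
    [0.98,0.83,0,0,0,0,0],
    [0.98,0.83,0,0,0,0,0.4],
    [0.98,0.83,0,0,0,0,0.5],
    [0.98,0.83,0,0,0,0,0.5],
  ],
)

```text
clock: 2.43
eef_pos: [694.6, -136.5, 273.1]
eef_rot: [-3.141, -0.0, 1.898]
wrist_force: [-0.6, 0.5, -0.4]
finger_gap: 77.3
finger_force: 0.0
```

Request:
jog_arm(
  series=[
    [0,0,-0.2,0,0,0,0.5],
    [0,0,-0.4,0,0,0,0.5],
    [0,0,-0.6,0,0,0,0.5],
    [0,0,-0.8,0,0,0,0.5],
    [0,0,-1,0,0,0,0.5],
    [0,0,-1,0,0,0,0.5],
  ],
  grip_force=10,
)

```text
clock: 2.93
eef_pos: [692.7, -136.3, 148.8]
eef_rot: [-3.136, -0.004, 1.897]
wrist_force: [-0.3, 0.3, -0.8]
finger_gap: 47.5
finger_force: 0.0
```

Request:
jog_arm(
  series=[
    [0,0,-0.1,0,0,0,0.64],
    [0,0,-0.1,0,0,0,0.64],
    [0,0,-0.1,0,0,0,0.64],
    [0,0,-0.1,0,0,0,0.64],
    [0,0,-0.1,0,0,0,0.64],
    [0,0,-0.1,0,0,0,0.64],
  ],
)

```text
clock: 3.43
eef_pos: [695.5, -135.6, 142.3]
eef_rot: [3.141, 0.001, 1.899]
wrist_force: [0.3, -0.1, 0.3]
finger_gap: 33.5
finger_force: 0.0
```

Request:
jog_arm(
  series=[
    [-0.12,-0.04,0,0,0,-0.03,0.64],
    [-0.24,-0.07,0,0,0,-0.06,0.64],
    [-0.36,-0.09,0,0,0,-0.1,0.64],
    [-0.48,-0.11,0,0,0,-0.13,0.64],
    [-0.6,-0.12,0,0,0,-0.16,0.64],
    [-0.7,-0.13,0,0,0,-0.2,0.64],
    [-0.78,-0.14,0,0,0,-0.23,0.64],
    [-0.82,-0.14,0,0,0,-0.23,0.64],
  ],
)

```text
clock: 4.1
eef_pos: [596.2, -152.5, 142.1]
eef_rot: [3.141, 0.0, 1.535]
wrist_force: [0.0, -0.3, -0.8]
finger_gap: 33.9
finger_force: 0.0
```

Request:
jog_arm(
  series=[
    [-0.03,0,0,0,0,0,0.64],
    [-0.06,0,0,0,0,0,0.64],
    [-0.09,0,0,0,0,0,0.64],
    [-0.11,0,0,0,0,0,0.64],
    [-0.11,0,0,0,0,0,0.64],
  ],
)

```text
clock: 4.52
eef_pos: [585.5, -152.2, 141.7]
eef_rot: [3.136, 0.0, 1.539]
wrist_force: [19.8, -1.0, -9.0]
finger_gap: 35.4
finger_force: 10.0
```

```bash
python3 - <<'E'
from h import *
s=manip.read_state();print(s["eef_pos"],s["wrist_force"],s["eef_rot"],s["finger_gap"])
c=manip.camera("top");g=c["frame"][:,:,::-1]
cv2.imwrite("pics/t2.png",cv2.resize(g[105:255,205:405],(800,600),interpolation=cv2.INTER_CUBIC))
E
```

```text
[ 585.50692818 -152.24025071  141.67907662] [19.76357776 -1.01766475 -8.98882453] [3.13589135e+00 4.22947820e-04 1.53882663e+00] 35.44159495484635
```

View pics/t2.png

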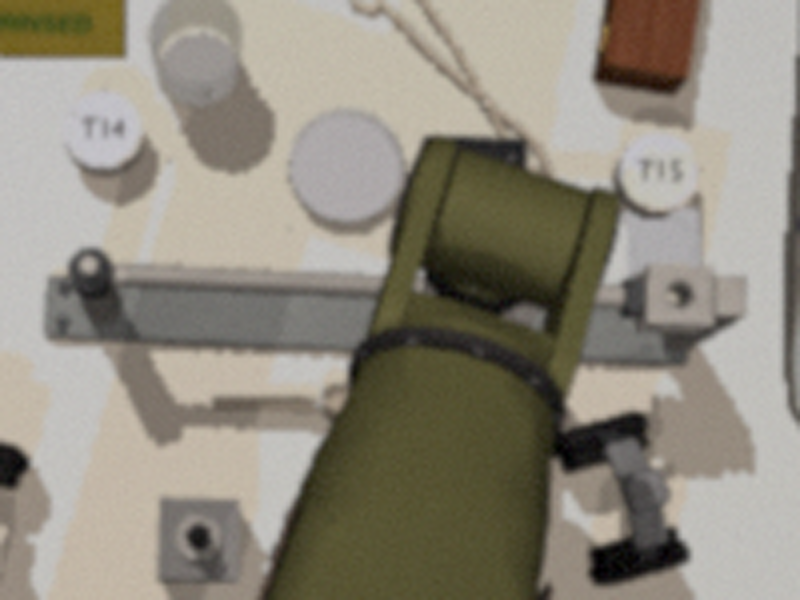

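The rail bar now lies along the base with the lug in the fork (681,295), and it pushes back at 20 N, so it is against the stop. I'll let go and move above the pin.

Request:
jog_arm(
  series=[
    [0.04,0,0,0,0,0,0.64],
    [0.07,0,0,0,0,0,0.64],
    [0.07,0,0.1,0,0,0,0.64],
    [0.07,0,0.3,0,0,0,0.64],
    [0.07,0,0.5,0,0,0,0.64],
    [0.07,0,0.75,0,0,0,0.5],
    [0.07,0,1,0,0,0,0.2],
    [0.07,0,1,0,0,0,0],
  ],
)

```text
clock: 5.23
eef_pos: [593.2, -152.7, 268.8]
eef_rot: [3.133, 0.003, 1.538]
wrist_force: [0.2, 0.6, 0.3]
finger_gap: 50.1
finger_force: 0.0
```

Request:
jog_arm(
  series=[
    [-0.2,0.2,0,0,0,0,0],
    [-0.4,0.4,0,0,0,0,0],
    [-0.6,0.6,0,0,0,0,0],
    [-0.8,0.8,0,0,0,0,0],
    [-0.9,0.9,0,0,0,0,0],
    [-0.9,0.9,0,0,0,0,0],
  ],
)

```text
clock: 5.73
eef_pos: [482.2, -42.4, 262.6]
eef_rot: [3.141, -0.0, 1.54]
wrist_force: [0.4, -0.4, 0.8]
finger_gap: 90.2
finger_force: 0.0
```

Request:
jog_arm(
  series=[
    [-0.2,0.15,0,0,0,0,0],
    [-0.4,0.3,-0.1,0,0,0,0],
    [-0.55,0.45,-0.2,0,0,0,0],
    [-0.55,0.54,-0.3,0,0,0,0],
    [-0.55,0.54,-0.4,0,0,0,0],
    [-0.55,0.54,-0.4,0,0,0,0],
    [-0.55,0.54,-0.4,0,0,0,0],
  ],
)

```text
clock: 6.32
eef_pos: [418.2, 20.2, 213.7]
eef_rot: [-3.141, 0.0, 1.538]
wrist_force: [0.1, -0.6, -0.1]
finger_gap: 93.7
finger_force: 0.0
```

```bash
cat >> h.py <<'E'
from scipy.spatial.transform import Rotation as Ro
def wrist():
    s=manip.read_state();c=manip.camera("wrist")
    T=np.eye(4);T[:3,:3]=Ro.from_euler("xyz",s["eef_rot"]).as_matrix();T[:3,3]=s["eef_pos"]
    c["M"]=T@np.array(c["hand_eye"]);return s,c
def wback(c,uv,z):
    d=np.array(uv,float)-[c["cx"],c["cy"]];r=np.hypot(*d);th=r/f(c)
    v=np.append(d/max(r,1e-9)*np.sin(th),np.cos(th));M=c["M"];v=M[:3,:3]@v;o=M[:3,3]
    return o+v*(z-o[2])/v[2]
def wproj(c,P):
    M=np.linalg.inv(c["M"]);X=M[:3,:3]@np.array(P,float)+M[:3,3];rho=np.hypot(X[0],X[1])
    return X[:2]/rho*np.arctan2(rho,X[2])*f(c)+[c["cx"],c["cy"]]
E
python3 - <<'E'
from h import *
import pickle
s,c=wrist();pickle.dump(c,open("w1.pkl","wb"));print(s["eef_pos"],s["eef_rot"],c["M"].round(2),f(c))
print(wproj(c,[421,20.5,109]),wproj(c,[421,20.5,74]),wproj(c,[421,20.5,66]))
cv2.imwrite("pics/w1.png",c["frame"][:,:,::-1])
c=manip.camera("top");pickle.dump(c,open("top2.pkl","wb"))
E
```

```text
[418.21508588  20.20985092 213.724288  ] [-3.14095905e+00  1.13312542e-04  1.53784622e+00] [[ 1.0000e+00 -3.0000e-02 -1.0000e-02  4.2107e+02]
 [-3.0000e-02 -9.7000e-01 -2.4000e-01  8.9030e+01]
 [ 0.0000e+00  2.4000e-01 -9.7000e-01  3.8554e+02]
 [ 0.0000e+00  0.0000e+00  0.0000e+00  1.0000e+00]] 297.3186396354542
[257.80277388 192.94408942] [257.5562458  185.09951284] [257.50700168 183.53654108]
```

View pics/w1.png

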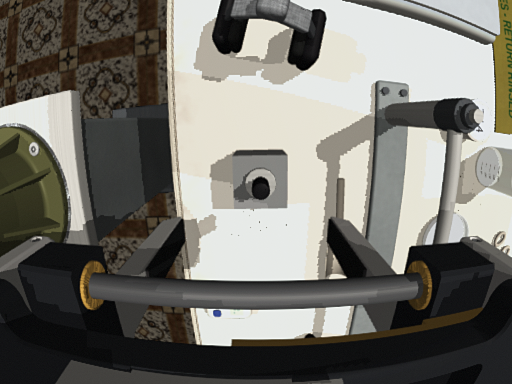

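```bash
python3 - <<'E'
from h import *
import pickle
c=pickle.load(open("w1.pkl","rb"));g=c["frame"]
cv2.imwrite("pics/w1c.png",cv2.resize(g[140:220,220:300,::-1],(600,600),interpolation=cv2.INTER_CUBIC))
# hull of black grip; block
gr=cv2.cvtColor(g,cv2.COLOR_RGB2GRAY)[150:215,230:292];ys,xs=np.where(gr<45);print("dark",xs.min()+230,xs.max()+230,ys.min()+150,ys.max()+150)
for uv,z in [((262,188.5),109),((260,180),66)]:print(wback(c,uv,z))
E
```

```text
dark 236 283 151 199
[425.14358219  24.7362474  109.        ]
[423.85762939  24.37348321  66.        ]
```

View pics/w1c.png

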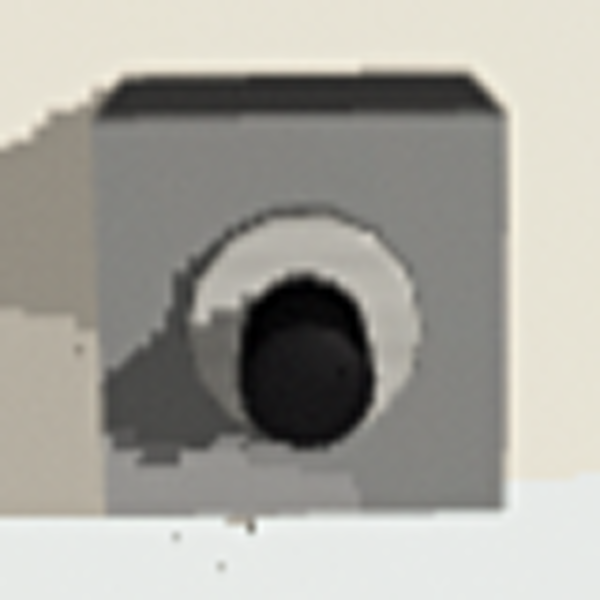

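```bash
python3 - <<'E'
from h import *
import pickle
c=pickle.load(open("w1.pkl","rb"))
for uv,z in [((260.6,190.8),109),((260.1,183),74),((259.8,181.4),66)]:print(wback(c,uv,z).round(1))
E
```

```text
[423.7  22.5 109. ]
[423.8  22.7  74. ]
[423.6  22.8  66. ]
```

Request:
jog_arm(
  series=[
    [0,-0.15,0.12,0,0,0,0],
    [0.1,-0.3,0.24,0,0,0,0],
    [0.2,-0.45,0.36,0,0,0,0],
    [0.3,-0.6,0.48,0,0,0,0],
    [0.4,-0.8,0.6,0,0,0,0],
    [0.5,-1,0.72,0,0,0,0],
    [0.5,-1,0.72,0,0,0,0],
  ],
)

```text
clock: 7.0
eef_pos: [479.8, -103.2, 302.7]
eef_rot: [3.138, 0.002, 1.535]
wrist_force: [-1.1, 0.5, -0.4]
finger_gap: 93.9
finger_force: 0.0
```

Request:
jog_arm(
  series=[
    [0.1,-0.2,0,0,0,0,0],
    [0.2,-0.4,0,0,0,0,0],
    [0.3,-0.6,0,0,0,0,0],
    [0.4,-0.8,0,0,0,0,0],
    [0.5,-1,0,0,0,0,0],
    [0.5,-1,0,0,0,0,0],
  ],
)

```text
clock: 7.5
eef_pos: [538.7, -222.8, 299.0]
eef_rot: [-3.141, 0.0, 1.535]
wrist_force: [0.6, 0.2, -0.4]
finger_gap: 94.1
finger_force: 0.0
```

Request:
jog_arm(
  series=[
    [0.1,-0.2,0,0,0,0,0],
    [0.2,-0.4,0,0,0,0,0],
    [0.3,-0.6,0,0,0,0,0],
    [0.39,-0.78,0,0,0,0,0],
    [0.39,-0.78,0,0,0,0,0],
    [0.39,-0.78,0,0,0,0,0],
    [0.39,-0.78,0,0,0,0,0],
  ],
)

```text
clock: 8.08
eef_pos: [584.6, -312.4, 300.0]
eef_rot: [-3.142, -0.0, 1.538]
wrist_force: [0.4, -0.1, 0.4]
finger_gap: 94.2
finger_force: 0.0
```

```bash
python3 - <<'E'
from h import *
import pickle
s,c=wrist();pickle.dump(c,open("w2.pkl","wb"));print(s["eef_pos"],s["eef_rot"])
print(wproj(c,[590,-312,169]))
cv2.imwrite("pics/w2.png",cv2.resize(c["frame"][110:260,170:370,::-1],(800,600),interpolation=cv2.INTER_CUBIC))
E
```

```text
[ 584.63631758 -312.43906189  300.01902019] [-3.14153845e+00 -2.21744790e-04  1.53786025e+00]
[260.00334275 186.71129031]
```

View pics/w2.png

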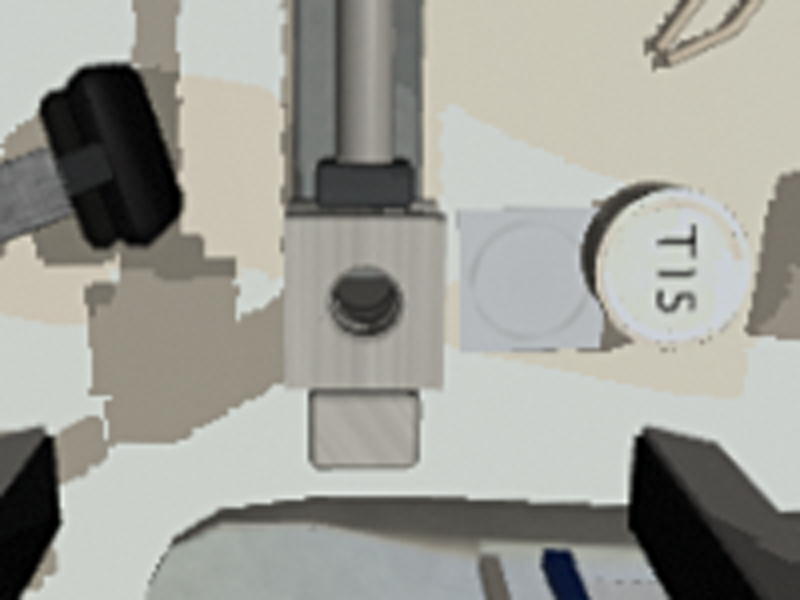

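```bash
python3 - <<'E'
from h import *
import pickle
c=pickle.load(open("w2.pkl","rb"))
print(wback(c,(261.1,184.9),169), wback(c,(260.9,184.7),169))
E
```

```text
[ 591.20094714 -310.1025896   169.        ] [ 590.99870862 -309.88230776  169.        ]
```

Request:
jog_arm(
  series=[
    [-0.1,0.2,0,0,0,0,0],
    [-0.2,0.4,0,0,0,0,0],
    [-0.3,0.6,0,0,0,0,0],
    [-0.4,0.8,0,0,0,0,0],
    [-0.5,1,0,0,0,0,0],
    [-0.5,1,0,0,0,0,0],
  ],
)

```text
clock: 8.63
eef_pos: [523.3, -189.1, 301.5]
eef_rot: [3.14, 0.0, 1.541]
wrist_force: [0.7, -0.3, 1.0]
finger_gap: 94.1
finger_force: 0.0
```

Request:
jog_arm(
  series=[
    [-0.1,0.2,0,0,0,0,0],
    [-0.2,0.4,0,0,0,0,0],
    [-0.3,0.6,0,0,0,0,0],
    [-0.4,0.8,0,0,0,0,0],
    [-0.5,1,0,0,0,0,0],
    [-0.5,1,0,0,0,0,0],
  ],
)

```text
clock: 9.13
eef_pos: [463.3, -70.0, 300.9]
eef_rot: [3.14, -0.0, 1.541]
wrist_force: [-0.0, -0.5, -0.0]
finger_gap: 93.9
finger_force: 0.0
```

Request:
jog_arm(
  series=[
    [-0.1,0.2,-0.1,0,0,0,0],
    [-0.2,0.4,-0.2,0,0,0,0],
    [-0.3,0.6,-0.4,0,0,0,0],
    [-0.35,0.783,-0.6,0,0,0,0],
    [-0.35,0.783,-0.8,0,0,0,0],
    [-0.35,0.783,-0.9,0,0,0,0],
    [-0.35,0.783,-0.9,0,0,0,0],
  ],
)

```text
clock: 9.72
eef_pos: [421.7, 21.1, 190.0]
eef_rot: [-3.139, 0.0, 1.539]
wrist_force: [-0.2, -0.1, -0.0]
finger_gap: 93.8
finger_force: 0.0
```

Request:
jog_arm(
  series=[
    [0,0,-0.2,0,0,0,0],
    [0,0,-0.4,0,0,0,0],
    [0,0,-0.6,0,0,0,0],
    [0,0,-0.75,0,0,0,0],
    [0,0,-0.85,0,0,0,0],
    [0,0,-0.88,0,0,0,0],
    [0,0,-0.88,0,0,0,0],
  ],
)

```text
clock: 10.3
eef_pos: [423.1, 20.7, 86.5]
eef_rot: [-3.141, 0.0, 1.538]
wrist_force: [0.2, 0.1, 0.0]
finger_gap: 94.3
finger_force: 0.0
```

Request:
jog_arm(
  series=[
    [0,0.005,0,0,0,0,0.5],
    [0,0.005,0,0,0,0,0.7],
    [0,0.005,0,0,0,0,0.8],
    [0,0.005,0,0,0,0,0.9],
    [0,0.005,0,0,0,0,1],
    [0,0.005,0,0,0,0,1],
    [0,0.005,0,0,0,0,1],
    [0,0.005,0,0,0,0,1],
  ],
  grip_force=25,
)

```text
clock: 10.97
eef_pos: [422.8, 21.4, 86.3]
eef_rot: [3.142, 0.0, 1.538]
wrist_force: [0.3, 0.3, 0.0]
finger_gap: 43.9
finger_force: 0.0
```

Request:
jog_arm(
  series=[
    [0,0,0,0,0,0,1],
    [0,0,0,0,0,0,1],
    [0,0,0,0,0,0,1],
    [0,0,0,0,0,0,1],
    [0,0,0,0,0,0,1],
    [0,0,0,0,0,0,1],
  ],
)

```text
clock: 11.47
eef_pos: [422.8, 21.4, 86.2]
eef_rot: [-3.142, -0.0, 1.538]
wrist_force: [-0.7, 0.2, -0.1]
finger_gap: 17.8
finger_force: 25.0
```

Request:
jog_arm(
  series=[
    [0,0,0.1,0,0,0,1],
    [0,0,0.25,0,0,0,1],
    [0,0,0.4,0,0,0,1],
    [0,0,0.55,0,0,0,1],
    [0,0,0.7,0,0,0,1],
    [0,0,0.85,0,0,0,1],
    [0,0,1,0,0,0,1],
    [0,0,1,0,0,0,1],
  ],
)

```text
clock: 12.13
eef_pos: [423.9, 21.4, 209.1]
eef_rot: [3.137, 0.0, 1.538]
wrist_force: [0.2, 0.3, -0.6]
finger_gap: 17.4
finger_force: 25.0
```

Request:
jog_arm(
  series=[
    [0,0,0.15,0,0,0,1],
    [0,0,0.3,0,0,0,1],
    [0,0,0.5,0,0,0,1],
    [0.1,-0.2,0.7,0,0,0,1],
    [0.2,-0.4,0.8,0,0,0,1],
    [0.3,-0.6,0.8,0,0,0,1],
    [0.4,-0.8,0.8,0,0,0,1],
    [0.4,-0.8,0.8,0,0,0,1],
  ],
)

```text
clock: 12.8
eef_pos: [471.8, -77.6, 300.6]
eef_rot: [-3.14, 0.0, 1.535]
wrist_force: [-0.3, 0.5, -1.2]
finger_gap: 17.7
finger_force: 25.0
```

Request:
jog_arm(
  series=[
    [0.08,-0.15,0,0,0,0,1],
    [0.15,-0.3,0,0,0,0,1],
    [0.23,-0.45,0,0,0,0,1],
    [0.3,-0.6,0,0,0,0,1],
    [0.4,-0.8,0,0,0,0,1],
    [0.5,-1,0,0,0,0,1],
    [0.5,-1,0,0,0,0,1],
  ],
)

```text
clock: 13.38
eef_pos: [531.6, -197.4, 299.9]
eef_rot: [-3.139, -0.0, 1.536]
wrist_force: [-0.6, 0.2, -2.0]
finger_gap: 17.4
finger_force: 25.0
```

Request:
jog_arm(
  series=[
    [0.08,-0.15,0,0,0,0,1],
    [0.15,-0.3,0,0,0,0,1],
    [0.23,-0.45,0,0,0,0,1],
    [0.3,-0.6,0,0,0,0,1],
    [0.4,-0.8,0,0,0,0,1],
    [0.496,-0.975,0,0,0,0,1],
    [0.496,-0.975,0,0,0,0,1],
    [0.496,-0.975,0,0,0,0,1],
  ],
)

```text
clock: 14.05
eef_pos: [590.4, -311.7, 300.1]
eef_rot: [-3.139, -0.001, 1.537]
wrist_force: [-0.7, 1.1, -0.8]
finger_gap: 17.5
finger_force: 25.0
```

```bash
python3 - <<'E'
from h import *
import pickle
s,c=wrist();pickle.dump(c,open("w3.pkl","wb"));print(s["eef_pos"],s["eef_rot"],s["finger_gap"])
ct=manip.camera("top");pickle.dump(ct,open("top3.pkl","wb"))
a=cv2.resize(c["frame"][110:260,170:370,::-1],(800,600),interpolation=cv2.INTER_CUBIC)
cv2.imwrite("pics/w3.png",a)
E
```

```text
[ 590.36512304 -311.71572207  300.12340573] [-3.13935045e+00 -1.36461271e-03  1.53695483e+00] 17.470799381039697
```

View pics/w3.png

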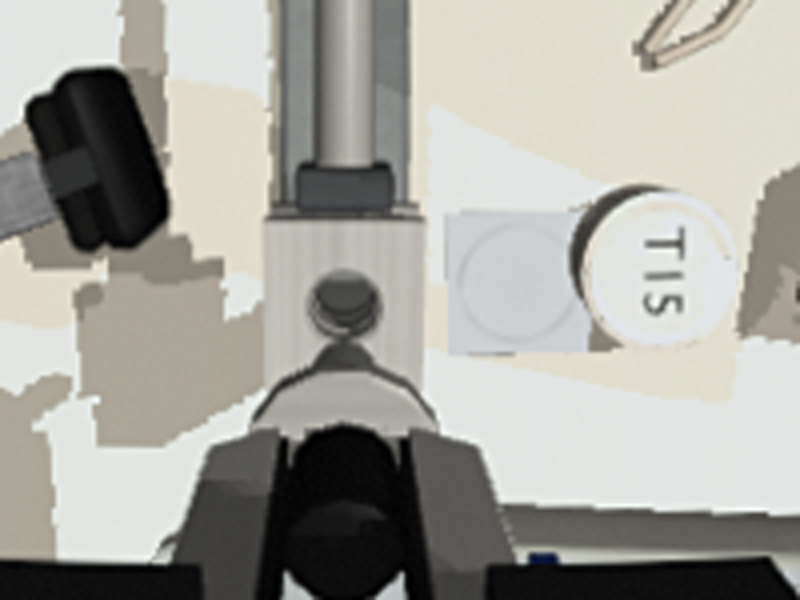

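```bash
python3 - <<'E'
from h import *
import pickle
c=pickle.load(open("w3.pkl","rb"))
q=lambda u,v:((u+.5)/4-.5+170,(v+.5)/4-.5+110)
print(wback(c,q(345,303),169),wback(c,q(345,338),218),wback(c,q(345,344),218))
print(c["M"][:3,3], [(wproj(c,[590.4,-311.7,z])-[170,110])*4 for z in (218,300)])
E
```

```text
[ 591.1865977  -309.56855468  169.        ] [ 591.30104727 -306.71436768  218.        ] [ 591.25485693 -308.07728308  218.        ]
[ 593.54755286 -243.1564994   472.03673851] [array([340.1928184 , 358.48046653]), array([338.58690246, 496.07311126])]
```

Pin nose tip (345,342) and fork hole (345,303) back-project to within about 0.3 mm of each other, so I'll insert the pin.

Request:
jog_arm(
  series=[
    [0,0,-0.1,0,0,0,1],
    [0,0,-0.2,0,0,0,1],
    [0,0,-0.3,0,0,0,1],
    [0,0,-0.36,0,0,0,1],
    [0,0,-0.41,0,0,0,1],
    [0,0,-0.45,0,0,0,1],
    [0,0,-0.48,0,0,0,1],
    [0,0,-0.5,0,0,0,1],
  ],
)

```text
clock: 14.82
eef_pos: [590.4, -311.4, 242.2]
eef_rot: [3.141, 0.0, 1.538]
wrist_force: [-0.1, 0.4, -1.0]
finger_gap: 17.7
finger_force: 25.0
```

Request:
jog_arm(
  series=[
    [0,0,-0.04,0,0,0,1],
    [0,0,-0.08,0,0,0,1],
    [0,0,-0.12,0,0,0,1],
    [0,0,-0.16,0,0,0,1],
    [0,0,-0.2,0,0,0,1],
    [0,0,-0.2,0,0,0,1],
  ],
)

```text
clock: 15.32
eef_pos: [590.0, -311.4, 216.9]
eef_rot: [-3.14, -0.001, 1.538]
wrist_force: [0.2, 0.6, -1.0]
finger_gap: 17.4
finger_force: 25.0
```

Request:
jog_arm(
  series=[
    [0,0,-0.04,0,0,0,1],
    [0,0,-0.08,0,0,0,1],
    [0,0,-0.12,0,0,0,1],
    [0,0,-0.16,0,0,0,1],
    [0,0,-0.19,0,0,0,1],
    [0,0,-0.21,0,0,0,1],
    [0,0,-0.225,0,0,0,1],
    [0,0,-0.225,0,0,0,1],
  ],
)

```text
clock: 15.98
eef_pos: [590.3, -311.5, 190.9]
eef_rot: [-3.141, -0.0, 1.538]
wrist_force: [-0.6, 0.9, -1.9]
finger_gap: 17.7
finger_force: 25.0
```

Request:
jog_arm(
  series=[
    [0,0,-0.01,0,0,0,1],
    [0,0,-0.02,0,0,0,1],
    [0,0,-0.02,0,0,0,1],
  ],
)

```text
clock: 16.23
eef_pos: [590.5, -311.6, 189.3]
eef_rot: [3.141, 0.0, 1.538]
wrist_force: [-0.1, -0.1, 1.3]
finger_gap: 17.5
finger_force: 25.0
```

Request:
jog_arm(
  series=[
    [0,0,-0.01,0,0,0,1],
    [0,0,-0.02,0,0,0,1],
    [0,0,-0.02,0,0,0,1],
  ],
)

```text
clock: 16.48
eef_pos: [590.6, -311.7, 189.2]
eef_rot: [3.139, 0.001, 1.538]
wrist_force: [-6.2, 2.7, 17.2]
finger_gap: 17.5
finger_force: 25.0
```

Request:
jog_arm(
  series=[
    [0,0,0.01,0,0,0,1],
    [0,0,0.01,0,0,0,0.7],
    [0,0,0.01,0,0,0,0.5],
    [0,0,0.01,0,0,0,0.3],
    [0,0,0.01,0,0,0,0.2],
    [0,0,0.01,0,0,0,0.2],
    [0,0,0.01,0,0,0,0.2],
    [0,0,0.01,0,0,0,0.2],
  ],
)

```text
clock: 17.15
eef_pos: [590.3, -311.5, 187.5]
eef_rot: [-3.141, -0.0, 1.538]
wrist_force: [-0.1, -0.9, -0.1]
finger_gap: 60.5
finger_force: 0.0
```

Request:
jog_arm(
  series=[
    [0,0,0.1,0,0,0,0],
    [0,0,0.25,0,0,0,0],
    [0,0,0.4,0,0,0,0],
    [0,0,0.6,0,0,0,0],
    [0,0,0.8,0,0,0,0],
    [0,0,1,0,0,0,0],
    [0,0,1,0,0,0,0],
  ],
)

```text
clock: 17.73
eef_pos: [590.9, -311.9, 314.2]
eef_rot: [3.134, 0.004, 1.538]
wrist_force: [-0.4, 0.1, -0.2]
finger_gap: 94.0
finger_force: 0.0
```

Request:
jog_arm(
  series=[
    [-0.1,0.2,0,0,0,0,0],
    [-0.2,0.4,0,0,0,0,0],
    [-0.2,0.6,0,0,0,0,0],
    [-0.2,0.8,0,0,0,0,0],
    [-0.2,0.8,0,0,0,0,0],
    [-0.2,0.8,0,0,0,0,0],
    [-0.2,0.8,0,0,0,0,0],
  ],
)

```text
clock: 18.32
eef_pos: [566.3, -216.0, 307.9]
eef_rot: [3.141, 0.0, 1.538]
wrist_force: [-0.3, -0.5, -0.8]
finger_gap: 94.0
finger_force: 0.0
```

```bash
python3 - <<'E'
from h import *
import pickle
ct=manip.camera("top");pickle.dump(ct,open("top4.pkl","wb"));g=ct["frame"][:,:,::-1]
s,c=wrist();pickle.dump(c,open("w4.pkl","wb"));print(s["eef_pos"])
b2=np.zeros((600,800,3),np.uint8)
b2[:325]=cv2.resize(g[200:265,115:275],(800,325),interpolation=cv2.INTER_CUBIC)
b2[327:600,:264]=cv2.resize(g[200:262,330:390],(264,273),interpolation=cv2.INTER_CUBIC)
b2[327:600,266:530]=cv2.resize(g[160:222,340:400],(264,273),interpolation=cv2.INTER_CUBIC)
w=c["frame"][:,:,::-1]
p=wproj(c,[591,-310,177]).astype(int);print(p)
b2[327:600,532:796]=cv2.resize(w[max(0,p[1]-31):p[1]+31,p[0]-30:p[0]+30],(264,273),interpolation=cv2.INTER_CUBIC)
cv2.imwrite("pics/m4.png",b2)
E
```

```text
[ 566.29519823 -216.31371082  307.65426787]
[279 266]
```

View pics/m4.png

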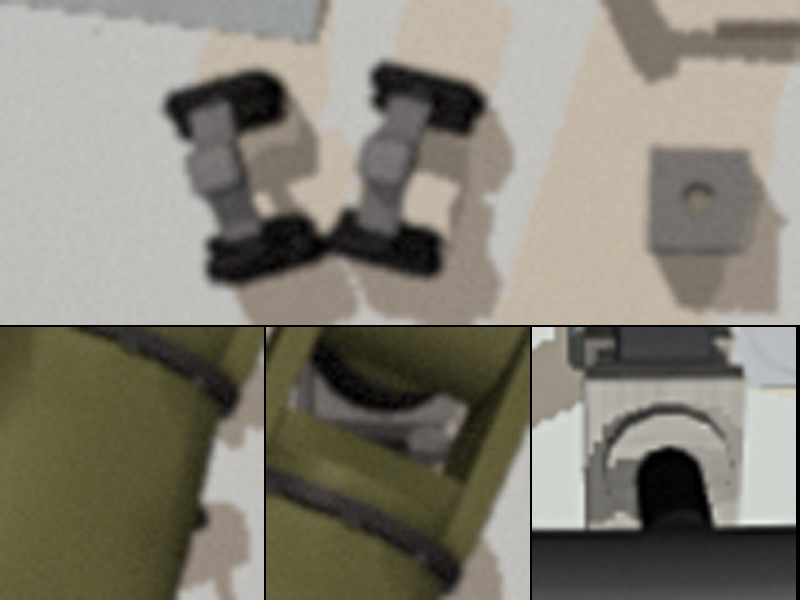

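The pin's head sits flat on the fork. Muff 1 has been knocked to crown (213,167) in the crop and now nearly touches muff 2. I'll segment the cups and crowns numerically.

```bash
cat > muffs.py <<'E'
from h import *
def muffs(c,crowns):
    """crowns: approx crown pixel (u,v). Cups = dark pixels near; crown = given"""
    g=cv2.cvtColor(c["frame"],cv2.COLOR_RGB2GRAY).astype(int)
    v,u=np.where(g<38);pts=np.array([back(c,(a,b),34)[:2] for a,b in zip(u,v) if 90<a<400 and 195<b<270])
    out=[]
    for q in crowns:
        K=back(c,q,136)[:2];d=pts-K
        P=d[(np.hypot(*d.T)<75)]
        up=P[P[:,0]>12];lo=P[P[:,0]<-12]
        rect=lambda A:np.array(cv2.minAreaRect(A.astype(np.float32))[0])
        a,b=rect(up),rect(lo);w=a-b
        out.append((K.round(1),(K+(a+b)/2).round(1),round(np.arctan2(w[1],w[0]),3),round(np.hypot(*w),1),len(up),len(lo)))
    return out
E
python3 - <<'E'
from muffs import *
import pickle
B=lambda u,v:(np.array([u,v])+.5)/5-.5+[115,200]
D=lambda u,v:(np.array([u,v-326])+.5)/4.4-.5+[335,200]
for o in muffs(pickle.load(open("top4.pkl","rb")),[B(213,167),B(386,159)]):print(*o)
c=pickle.load(open("top.pkl","rb"))
for o in muffs(c,[B(386,159),D(140,446)]):print(*o)
c4=pickle.load(open("top4.pkl","rb"))
v=back(c4,B(227,102),34)-back(c4,B(263,249),34);print(np.arctan2(v[1],v[0]),(back(c4,B(227,102),34)+back(c4,B(263,249),34))/2)
E
```

```text
[433.9 292.9] [435.9 289. ] 0.423 90.0 124 200
[439.3 195.8] [439.6 203.2] -0.364 91.8 116 159
[439.3 195.8] [439.1 197.5] -0.232 89.3 123 141
[ 456.4 -294.2] [ 456.8 -295.2] 0.288 89.7 133 152
0.2754559890357021 [435.44455183 294.89397788  34.        ]
```

Request:
jog_arm(
  series=[
    [-0.05,0.2,0,0,0,-0.07,0.3],
    [-0.1,0.4,0,0,0,-0.14,0.3],
    [-0.15,0.6,0,0,0,-0.21,0.3],
    [-0.2,0.8,0,0,0,-0.28,0.3],
    [-0.25,1,0,0,0,-0.35,0.3],
    [-0.25,1,0,0,0,-0.4,0.3],
  ],
)

```text
clock: 18.92
eef_pos: [535.8, -93.2, 308.0]
eef_rot: [-3.142, -0.001, 0.905]
wrist_force: [0.8, -0.5, 0.5]
finger_gap: 65.9
finger_force: 0.0
```

Request:
jog_arm(
  series=[
    [-0.05,0.2,0,0,0,-0.07,0.3],
    [-0.1,0.4,0,0,0,-0.14,0.3],
    [-0.15,0.6,0,0,0,-0.21,0.3],
    [-0.2,0.8,0,0,0,-0.28,0.3],
    [-0.25,1,0,0,0,-0.35,0.3],
    [-0.25,1,0,0,0,-0.394,0.3],
  ],
)

```text
clock: 19.42
eef_pos: [505.8, 26.8, 307.8]
eef_rot: [-3.141, -0.0, 0.286]
wrist_force: [0.3, -0.4, 0.3]
finger_gap: 66.0
finger_force: 0.0
```

Request:
jog_arm(
  series=[
    [-0.05,0.2,0,0,0,0,0.3],
    [-0.1,0.4,0,0,0,0,0.3],
    [-0.15,0.6,0,0,0,0,0.3],
    [-0.2,0.8,0,0,0,0,0.3],
    [-0.25,1,0,0,0,0,0.3],
    [-0.25,1,0,0,0,0,0.3],
  ],
)

```text
clock: 19.92
eef_pos: [475.9, 146.8, 307.6]
eef_rot: [-3.141, 0.0, 0.292]
wrist_force: [0.3, 0.8, -0.2]
finger_gap: 66.0
finger_force: 0.0
```

Request:
jog_arm(
  series=[
    [-0.05,0.2,0,0,0,0,0.3],
    [-0.1,0.4,0,0,0,0,0.3],
    [-0.15,0.6,0,0,0,0,0.3],
    [-0.2,0.8,0,0,0,0,0.3],
    [-0.25,1,0,0,0,0,0.3],
    [-0.25,1,0,0,0,0,0.3],
  ],
)

```text
clock: 20.42
eef_pos: [446.0, 266.5, 307.3]
eef_rot: [-3.141, 0.001, 0.292]
wrist_force: [-0.9, 0.2, -0.4]
finger_gap: 65.9
finger_force: 0.0
```

Request:
jog_arm(
  series=[
    [-0.04,0.13,0,0,0,0,0.3],
    [-0.08,0.26,-0.15,0,0,0,0.3],
    [-0.08,0.26,-0.35,0,0,0,0.3],
    [-0.08,0.26,-0.55,0,0,0,0.3],
    [-0.08,0.26,-0.55,0,0,0,0.3],
    [-0.08,0.26,-0.55,0,0,0,0.3],
  ],
)

```text
clock: 20.92
eef_pos: [437.2, 294.7, 241.5]
eef_rot: [3.141, 0.002, 0.29]
wrist_force: [0.1, -0.1, -0.0]
finger_gap: 65.9
finger_force: 0.0
```

```bash
python3 - <<'E'
from h import *
import pickle
s,c=wrist();pickle.dump(c,open("w5.pkl","wb"));print(s["eef_pos"],s["eef_rot"],s["joints"])
for P in [(436.5,295,136),(440,197.5,136)]:print(wproj(c,P))
cv2.imwrite("pics/w5.png",c["frame"][:,:,::-1])
E
```

```text
[437.18031615 294.66757728 241.50978231] [3.14105570e+00 1.71533615e-03 2.89539541e-01] [ 5.23659835e-01  2.29058914e-01  1.54449496e+00 -1.26925437e-04
  1.36983189e+00  1.80494161e+00]
[254.36892243 194.45444168]
[347.31382759 217.69628722]
```

View pics/w5.png

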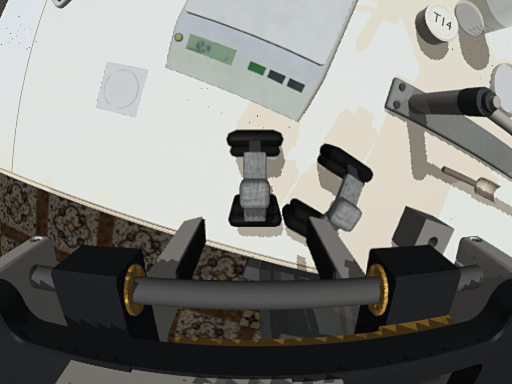

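The gripper is centred on muff 1, with its crown at (255,192) against a predicted (254,194), and it is square to it. Muff 2's crown is at (346,214). I'll grasp muff 1.

Request:
jog_arm(
  series=[
    [0,0,-0.2,0,0,0,0.3],
    [0,0,-0.4,0,0,0,0.3],
    [0,0,-0.6,0,0,0,0.3],
    [0,0,-0.75,0,0,0,0.3],
    [0,0,-0.88,0,0,0,0.3],
    [0,0,-0.98,0,0,0,0.3],
    [0,0,-0.99,0,0,0,0.4],
    [0,0,-0.99,0,0,0,0.5],
  ],
  grip_force=20,
)

```text
clock: 21.63
eef_pos: [437.5, 295.6, 124.0]
eef_rot: [-3.141, -0.001, 0.29]
wrist_force: [-1.1, -0.3, 0.6]
finger_gap: 56.1
finger_force: 0.0
```

Request:
jog_arm(
  series=[
    [0,0,0,0,0,0,0.6],
    [0,0,0,0,0,0,0.7],
    [0,0,0,0,0,0,0.8],
    [0,0,0,0,0,0,0.9],
    [0,0,0,0,0,0,1],
    [0,0,0,0,0,0,1],
    [0,0,0,0,0,0,1],
    [0,0,0,0,0,0,1],
  ],
)

```text
clock: 22.3
eef_pos: [437.0, 295.8, 123.6]
eef_rot: [-3.141, -0.001, 0.291]
wrist_force: [-1.1, -2.0, 5.4]
finger_gap: 29.8
finger_force: 20.0
```

Request:
jog_arm(
  series=[
    [0,0,0.05,0,0,0,1],
    [0,0,0.15,0,0,0,1],
    [0,0,0.3,0,0,0,1],
    [0,0,0.45,0,0,0,1],
    [0,0,0.6,0,0,0,1],
    [0,0,0.8,0,0,0,1],
    [0,0,1,0,0,0,1],
    [0,0,1,0,0,0,1],
  ],
)

```text
clock: 22.97
eef_pos: [437.7, 296.3, 247.5]
eef_rot: [-3.14, -0.006, 0.291]
wrist_force: [0.3, 1.1, -0.5]
finger_gap: 30.2
finger_force: 20.0
```

Request:
jog_arm(
  series=[
    [0,0,0.15,0,0,0,1],
    [0,0,0.3,0,0,0,1],
    [0,-0.1,0.45,0,0,-0.03,1],
    [0.05,-0.25,0.6,0,0,-0.06,1],
    [0.1,-0.4,0.6,0,0,-0.09,1],
    [0.15,-0.55,0.6,0,0,-0.12,1],
    [0.2,-0.7,0.6,0,0,-0.15,1],
    [0.25,-0.85,0.6,0,0,-0.205,1],
  ],
)

```text
clock: 23.63
eef_pos: [466.7, 192.7, 313.9]
eef_rot: [3.141, 0.001, -0.033]
wrist_force: [1.2, 0.5, -1.9]
finger_gap: 29.6
finger_force: 20.0
```

Request:
jog_arm(
  series=[
    [0.06,-0.15,0,0,0,0,1],
    [0.12,-0.3,0,0,0,0,1],
    [0.18,-0.45,0,0,0,0,1],
    [0.24,-0.6,0,0,0,0,1],
    [0.3,-0.75,0,0,0,0,1],
    [0.36,-0.9,0,0,0,0,1],
    [0.4,-1,0,0,0,0,1],
    [0.4,-1,0,0,0,0,1],
  ],
)

```text
clock: 24.3
eef_pos: [515.1, 71.9, 313.9]
eef_rot: [3.141, 0.001, -0.033]
wrist_force: [0.2, 0.9, -1.9]
finger_gap: 30.2
finger_force: 20.0
```

Request:
jog_arm(
  series=[
    [0.06,-0.15,0,0,0,0,1],
    [0.12,-0.3,0,0,0,0,1],
    [0.18,-0.45,0,0,0,0,1],
    [0.24,-0.6,0,0,0,0,1],
    [0.3,-0.75,0,0,0,0,1],
    [0.36,-0.9,0,0,0,0,1],
    [0.4,-1,0,0,0,0,1],
    [0.4,-1,0,0,0,0,1],
  ],
)

```text
clock: 24.97
eef_pos: [563.1, -47.6, 314.1]
eef_rot: [3.142, 0.001, -0.033]
wrist_force: [-0.2, -0.5, -2.4]
finger_gap: 29.8
finger_force: 20.0
```

Request:
jog_arm(
  series=[
    [0.07,-0.13,0,0,0,0,1],
    [0.14,-0.26,0,0,0,0,1],
    [0.2,-0.39,0,0,0,0,1],
    [0.27,-0.515,0,0,0,0,1],
    [0.27,-0.515,0,0,0,0,1],
    [0.27,-0.515,0,0,0,0,1],
    [0.27,-0.515,0,0,0,0,1],
  ],
)

```text
clock: 25.55
eef_pos: [594.9, -106.9, 314.7]
eef_rot: [-3.141, 0.0, -0.031]
wrist_force: [0.6, -0.3, -2.3]
finger_gap: 29.6
finger_force: 20.0
```

```bash
python3 - <<'E'
from h import *
s,c=wrist();print(s["eef_pos"],s["eef_rot"],s["finger_gap"],s["wrist_force"])
c2=manip.camera("scene")
b=np.zeros((600,800,3),np.uint8)
b[:300,:400]=cv2.resize(c["frame"][:,:,::-1],(400,300));b[:300,400:]=cv2.resize(c2["frame"][:,:,::-1],(400,300))
b[300:,:]=cv2.resize(c2["frame"][60:264,180:452,::-1],(400,300))[:, :].repeat(1,0).repeat(2,1) if 0 else cv2.resize(c2["frame"][60:180,180:500,::-1],(800,300))
cv2.imwrite("pics/m6.png",b)
E
```

```text
[ 594.89405394 -106.94656159  314.74388987] [-3.14117501e+00  3.06562076e-04 -3.07464037e-02] 29.570668658534046 [ 0.57899813 -0.28868517 -2.28462769]
```

View pics/m6.png

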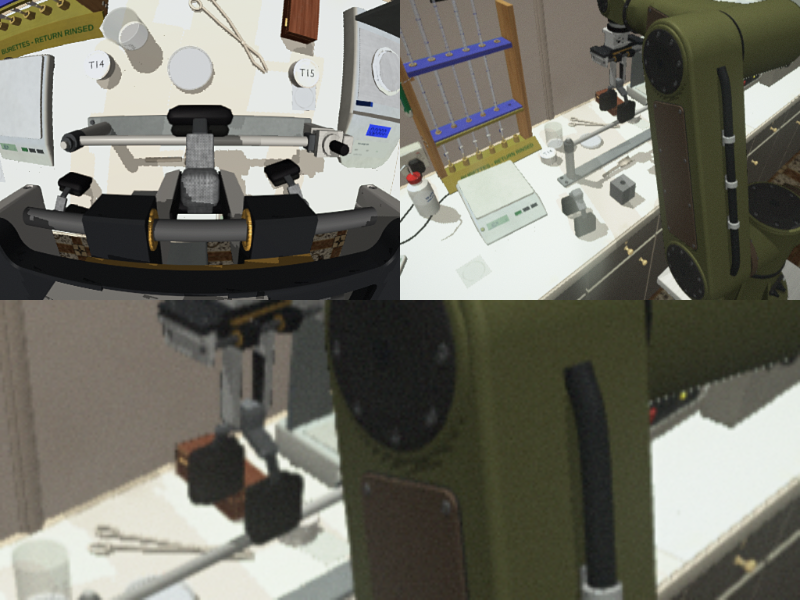

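Muff 1 hangs upright from the gripper, with its cups on either side of the bar. I'll lower it.

Request:
jog_arm(
  series=[
    [0.01,0,-0.12,0,0,0,1],
    [0.01,0,-0.24,0,0,0,1],
    [0.01,0,-0.36,0,0,0,1],
    [0.01,0,-0.48,0,0,0,1],
    [0.01,0,-0.6,0,0,0,1],
    [0.01,0,-0.72,0,0,0,1],
    [0.01,0,-0.84,0,0,0,1],
    [0.01,0,-0.9,0,0,0,1],
  ],
)

```text
clock: 26.32
eef_pos: [595.7, -107.3, 205.3]
eef_rot: [-3.141, 0.002, -0.031]
wrist_force: [0.6, 0.2, -2.9]
finger_gap: 29.9
finger_force: 20.0
```

Request:
jog_arm(
  series=[
    [0,0,-0.06,0,0,0,1],
    [0,0,-0.12,0,0,0,1],
    [0,0,-0.18,0,0,0,1],
    [0,0,-0.22,0,0,0,1],
    [0,0,-0.245,0,0,0,1],
    [0,0,-0.245,0,0,0,1],
    [0,0,-0.245,0,0,0,1],
  ],
)

```text
clock: 26.9
eef_pos: [596.4, -108.2, 177.6]
eef_rot: [3.142, -0.0, -0.032]
wrist_force: [-0.7, -0.6, -2.0]
finger_gap: 29.8
finger_force: 20.0
```

Request:
jog_arm(
  series=[
    [0,0,-0.01,0,0,0,1],
    [0,0,-0.02,0,0,0,1],
    [0,0,-0.02,0,0,0,1],
  ],
)

```text
clock: 27.15
eef_pos: [596.6, -108.2, 175.6]
eef_rot: [3.141, -0.001, -0.032]
wrist_force: [-0.2, -0.3, 0.3]
finger_gap: 30.1
finger_force: 20.0
```

Request:
jog_arm(
  series=[
    [0,0,-0.01,0,0,0,1],
    [0,0,-0.01,0,0,0,1],
    [0,0,-0.01,0,0,0,1],
  ],
)

```text
clock: 27.4
eef_pos: [597.1, -108.3, 175.2]
eef_rot: [3.141, -0.003, -0.032]
wrist_force: [-0.1, 0.4, 6.8]
finger_gap: 30.1
finger_force: 20.0
```

Request:
jog_arm(
  series=[
    [0,0,0,0,0,0,0.66],
    [0,0,0,0,0,0,0.62],
    [0,0,0,0,0,0,0.58],
    [0,0,0,0,0,0,0.5],
    [0,0,0,0,0,0,0.4],
    [0,0,0,0,0,0,0.3],
    [0,0,0,0,0,0,0.3],
    [0,0,0,0,0,0,0.3],
  ],
)

```text
clock: 28.07
eef_pos: [596.3, -108.2, 173.8]
eef_rot: [-3.142, 0.0, -0.031]
wrist_force: [-0.2, -0.7, 0.3]
finger_gap: 65.2
finger_force: 0.0
```

Request:
jog_arm(
  series=[
    [0,0,0.1,0,0,0,0.3],
    [0,0,0.2,0,0,0,0.3],
    [0,0,0.4,0,0,0,0.3],
    [0,0,0.6,0,0,0,0.3],
    [0,0,0.8,0,0,0,0.3],
    [0,0,1,0,0,0,0.3],
    [0,0,1,0,0,0,0.3],
  ],
)

```text
clock: 28.65
eef_pos: [597.3, -108.4, 300.7]
eef_rot: [3.14, -0.009, -0.031]
wrist_force: [0.7, 0.3, 0.7]
finger_gap: 66.0
finger_force: 0.0
```

Request:
jog_arm(
  series=[
    [-0.1,0.15,0.05,0,0,0,0.3],
    [-0.2,0.3,0.05,0,0,0,0.3],
    [-0.3,0.45,0.05,0,0,0,0.3],
    [-0.4,0.6,0.05,0,0,0,0.3],
    [-0.5,0.8,0.05,0,0,0,0.3],
    [-0.6,1,0.05,0,0,0,0.3],
    [-0.6,1,0.05,0,0,0,0.3],
  ],
)

```text
clock: 29.23
eef_pos: [522.9, 14.8, 301.3]
eef_rot: [-3.141, -0.002, -0.029]
wrist_force: [-0.3, -0.2, 0.0]
finger_gap: 65.6
finger_force: 0.0
```

```bash
python3 - <<'E'
from muffs import *
import pickle
s,w=wrist();pickle.dump(w,open("w7.pkl","wb"))
c=manip.camera("top");pickle.dump(c,open("top7.pkl","wb"));print(s["eef_pos"],s["eef_rot"])
B=lambda u,v:(np.array([u,v])+.5)/5-.5+[115,200]
for o in muffs(c,[B(386,159)]):print(*o)
c0=pickle.load(open("top4.pkl","rb"));a=c["frame"][205:262,180:218].astype(int);b=c0["frame"][205:262,180:218].astype(int)
print("diff",np.abs(a-b).mean())
E
```

```text
[522.94182795  14.80754908 301.31667618] [-3.14098932e+00 -1.62824385e-03 -2.89789278e-02]
[439.3 195.8] [438.9 197.5] -0.239 88.9 122 136
diff 5.471837488457987
```

Request:
jog_arm(
  series=[
    [-0.06,0.15,0,0,0,-0.03,0.3],
    [-0.12,0.3,0,0,0,-0.06,0.3],
    [-0.18,0.45,0,0,0,-0.09,0.3],
    [-0.24,0.6,0,0,0,-0.134,0.3],
    [-0.3,0.8,0,0,0,-0.134,0.3],
    [-0.36,1,0,0,0,-0.134,0.3],
    [-0.36,1,0,0,0,-0.134,0.3],
  ],
)

```text
clock: 29.92
eef_pos: [480.8, 133.9, 300.2]
eef_rot: [-3.141, -0.0, -0.24]
wrist_force: [-0.1, 0.4, -1.1]
finger_gap: 65.7
finger_force: 0.0
```

Request:
jog_arm(
  series=[
    [-0.1,0.15,0,0,0,0,0.3],
    [-0.2,0.3,-0.1,0,0,0,0.3],
    [-0.33,0.45,-0.2,0,0,0,0.3],
    [-0.33,0.53,-0.35,0,0,0,0.3],
    [-0.33,0.53,-0.5,0,0,0,0.3],
    [-0.33,0.53,-0.5,0,0,0,0.3],
    [-0.33,0.53,-0.5,0,0,0,0.3],
  ],
)

```text
clock: 30.5
eef_pos: [442.0, 194.7, 239.9]
eef_rot: [3.141, 0.001, -0.243]
wrist_force: [0.1, -0.6, 0.8]
finger_gap: 66.2
finger_force: 0.0
```

```bash
python3 - <<'E'
from h import *
import pickle
s,c=wrist();pickle.dump(c,open("w8.pkl","wb"));print(s["eef_pos"],s["eef_rot"],s["joints"][5])
p=wproj(c,[440.5,198,136]);print(p)
g=cv2.cvtColor(c["frame"],cv2.COLOR_RGB2GRAY).astype(int)
v,u=np.where(g<38);k=(np.abs(u-p[0])<50)&(v>p[1]-80)&(v<p[1]+35);u,v=u[k],v[k]
for nm,m in (("far",v<p[1]-25),("near",v>p[1]+2)):
    print(nm,cv2.minAreaRect(np.stack([u[m],v[m]],1).astype(np.float32)),m.sum())
E
```

```text
[441.99984261 194.66227891 239.93242844] [ 3.14086267e+00  8.32795885e-04 -2.42741952e-01] 2.1526537636471508
[252.24384804 196.89042022]
far ((253.5, 143.5), (55.0, 25.0), 0.0) 1080
near ((240.36553955078125, 213.71380615234375), (30.241844177246094, 76.63224029541016), 86.633544921875) 779
```

Request:
jog_arm(
  series=[
    [0,0.02,-0.2,0,0,0,0.3],
    [0,0.02,-0.4,0,0,0,0.3],
    [0,0.02,-0.6,0,0,0,0.3],
    [0,0.02,-0.75,0,0,0,0.3],
    [0,0.02,-0.88,0,0,0,0.3],
    [0,0.02,-0.96,0,0,0,0.3],
    [0,0.02,-0.97,0,0,0,0.4],
    [0,0.02,-0.97,0,0,0,0.5],
  ],
)

```text
clock: 31.22
eef_pos: [442.1, 197.7, 124.2]
eef_rot: [-3.141, -0.001, -0.242]
wrist_force: [0.6, 0.6, -0.3]
finger_gap: 55.5
finger_force: 0.0
```

Request:
jog_arm(
  series=[
    [0,0,0,0,0,0,0.6],
    [0,0,0,0,0,0,0.7],
    [0,0,0,0,0,0,0.8],
    [0,0,0,0,0,0,0.9],
    [0,0,0,0,0,0,1],
    [0,0,0,0,0,0,1],
    [0,0,0,0,0,0,1],
    [0,0,0,0,0,0,1],
  ],
)

```text
clock: 31.88
eef_pos: [441.8, 197.9, 124.0]
eef_rot: [-3.141, -0.001, -0.242]
wrist_force: [-1.8, -1.5, 5.7]
finger_gap: 29.9
finger_force: 20.0
```

Request:
jog_arm(
  series=[
    [0,0,0.05,0,0,0,1],
    [0,0,0.15,0,0,0,1],
    [0,0,0.3,0,0,0,1],
    [0,0,0.45,0,0,0,1],
    [0,0,0.6,0,0,0,1],
    [0,0,0.8,0,0,0,1],
    [0,0,1,0,0,0,1],
    [0,0,1,0,0,0,1],
  ],
)

```text
clock: 32.55
eef_pos: [442.6, 198.3, 248.0]
eef_rot: [-3.138, -0.005, -0.242]
wrist_force: [0.6, 0.5, -0.6]
finger_gap: 30.0
finger_force: 20.0
```

Request:
jog_arm(
  series=[
    [0,0,0.15,0,0,0,1],
    [0,0,0.3,0,0,0,1],
    [0.1,-0.1,0.45,0,0,0.03,1],
    [0.2,-0.25,0.6,0,0,0.06,1],
    [0.3,-0.4,0.6,0,0,0.09,1],
    [0.45,-0.55,0.6,0,0,0.12,1],
    [0.6,-0.75,0.6,0,0,0.134,1],
    [0.6,-0.85,0.6,0,0,0.134,1],
  ],
)

```text
clock: 33.22
eef_pos: [515.1, 93.7, 314.0]
eef_rot: [3.141, 0.002, -0.031]
wrist_force: [-0.2, -0.4, -2.0]
finger_gap: 29.6
finger_force: 20.0
```

Request:
jog_arm(
  series=[
    [0.12,-0.15,0,0,0,0,1],
    [0.24,-0.3,0,0,0,0,1],
    [0.36,-0.45,0,0,0,0,1],
    [0.48,-0.6,0,0,0,0,1],
    [0.6,-0.75,0,0,0,0,1],
    [0.71,-0.905,0,0,0,0,1],
    [0.71,-0.905,0,0,0,0,1],
    [0.71,-0.905,0,0,0,0,1],
  ],
)

```text
clock: 33.88
eef_pos: [598.6, -13.3, 314.2]
eef_rot: [-3.141, 0.002, -0.033]
wrist_force: [-0.0, -0.3, -2.0]
finger_gap: 29.6
finger_force: 20.0
```

Request:
jog_arm(
  series=[
    [0,0,0,0,0,0,1],
    [0,0,0,0,0,0,1],
    [0,0,0,0,0,0,1],
  ],
)

```text
clock: 34.13
eef_pos: [598.4, -12.0, 315.7]
eef_rot: [-3.142, -0.0, -0.031]
wrist_force: [-0.4, 0.4, -1.6]
finger_gap: 29.8
finger_force: 20.0
```

Request:
jog_arm(
  series=[
    [0.01,0,-0.12,0,0,0,1],
    [0.01,0,-0.24,0,0,0,1],
    [0.01,0,-0.36,0,0,0,1],
    [0.01,0,-0.48,0,0,0,1],
    [0.01,0,-0.6,0,0,0,1],
    [0.01,0,-0.72,0,0,0,1],
    [0.01,0,-0.84,0,0,0,1],
    [0.01,0,-0.9,0,0,0,1],
  ],
)

```text
clock: 34.8
eef_pos: [599.2, -12.2, 205.9]
eef_rot: [-3.141, 0.002, -0.031]
wrist_force: [0.3, -0.1, -3.0]
finger_gap: 29.7
finger_force: 20.0
```

Request:
jog_arm(
  series=[
    [0,0,-0.06,0,0,0,1],
    [0,0,-0.12,0,0,0,1],
    [0,0,-0.18,0,0,0,1],
    [0,0,-0.22,0,0,0,1],
    [0,0,-0.25,0,0,0,1],
    [0,0,-0.26,0,0,0,1],
    [0,0,-0.26,0,0,0,1],
  ],
)

```text
clock: 35.38
eef_pos: [600.0, -12.7, 176.2]
eef_rot: [-3.142, -0.0, -0.031]
wrist_force: [0.4, -0.4, -2.2]
finger_gap: 29.7
finger_force: 20.0
```

Request:
jog_arm(
  series=[
    [0,0,-0.01,0,0,0,1],
    [0,0,-0.01,0,0,0,1],
    [0,0,-0.01,0,0,0,1],
  ],
)

```text
clock: 35.63
eef_pos: [600.2, -12.8, 175.6]
eef_rot: [3.142, -0.001, -0.031]
wrist_force: [0.8, 0.3, 1.4]
finger_gap: 29.7
finger_force: 20.0
```

Request:
jog_arm(
  series=[
    [0,0,-0.008,0,0,0,1],
    [0,0,-0.008,0,0,0,1],
  ],
)

```text
clock: 35.8
eef_pos: [600.5, -12.8, 175.3]
eef_rot: [3.142, -0.002, -0.031]
wrist_force: [0.9, -0.0, 5.2]
finger_gap: 29.7
finger_force: 20.0
```

Request:
jog_arm(
  series=[
    [0,0,0,0,0,0,0.66],
    [0,0,0,0,0,0,0.62],
    [0,0,0,0,0,0,0.58],
    [0,0,0,0,0,0,0.5],
    [0,0,0,0,0,0,0.4],
    [0,0,0,0,0,0,0.35],
    [0,0,0,0,0,0,0.35],
    [0,0,0,0,0,0,0.35],
  ],
)

```text
clock: 36.47
eef_pos: [599.9, -12.7, 174.1]
eef_rot: [-3.142, 0.0, -0.031]
wrist_force: [0.3, -0.5, -0.3]
finger_gap: 60.7
finger_force: 0.0
```

Request:
jog_arm(
  series=[
    [0,0,0.1,0,0,0,0.35],
    [0,0,0.2,0,0,0,0.35],
    [0,0,0.4,0,0,0,0.35],
    [0,0,0.6,0,0,0,0.35],
    [0,0,0.8,0,0,0,0.35],
    [0,0,1,0,0,0,0.35],
    [0,0,1,0,0,0,0.35],
  ],
)

```text
clock: 37.05
eef_pos: [600.9, -12.8, 300.9]
eef_rot: [3.141, -0.009, -0.031]
wrist_force: [-0.1, 0.5, 1.0]
finger_gap: 60.9
finger_force: 0.0
```

Request:
jog_arm(
  series=[
    [-0.2,0,0,0,0,0,0.3],
    [-0.4,0,0,0,0,0,0.3],
    [-0.6,0,0,0,0,0,0.3],
    [-0.8,0,0,0,0,0,0.3],
    [-1,0,0,0,0,0,0.3],
    [-1,0,0,0,0,0,0.3],
  ],
)

```text
clock: 37.55
eef_pos: [477.4, -12.6, 295.6]
eef_rot: [3.141, -0.002, -0.031]
wrist_force: [1.3, -0.7, 0.7]
finger_gap: 65.8
finger_force: 0.0
```

```bash
python3 - <<'E'
from muffs import *
import pickle
s,w=wrist();pickle.dump(w,open("w9.pkl","wb"))
c=manip.camera("top");pickle.dump(c,open("top9.pkl","wb"));print(s["eef_pos"],s["eef_rot"])
D=lambda u,v:(np.array([u,v-326])+.5)/4.4-.5+[335,200]
for o in muffs(c,[D(140,446)]):print(*o)
c0=pickle.load(open("top.pkl","rb"));sl=np.s_[205:262,340:382]
print("diff",np.abs(c["frame"][sl].astype(int)-c0["frame"][sl]).mean())
E
```

```text
[477.4439387  -12.62604987 295.63269192] [ 3.14143404e+00 -1.85624365e-03 -3.14023748e-02]
[ 456.4 -294.2] [ 457.4 -295.4] 0.278 90.7 141 148
diff 5.003759398496241
```

Request:
jog_arm(
  series=[
    [-0.04,-0.15,0,0,0,0.04,0.3],
    [-0.08,-0.3,0,0,0,0.08,0.3],
    [-0.12,-0.45,0,0,0,0.12,0.3],
    [-0.16,-0.6,0,0,0,0.16,0.3],
    [-0.16,-0.8,0,0,0,0.2,0.3],
    [-0.16,-1,0,0,0,0.2,0.3],
    [-0.16,-1,0,0,0,0.2,0.3],
  ],
)

```text
clock: 38.23
eef_pos: [461.3, -135.9, 294.0]
eef_rot: [3.141, 0.0, 0.281]
wrist_force: [0.4, 0.4, -0.7]
finger_gap: 66.0
finger_force: 0.0
```

Request:
jog_arm(
  series=[
    [0,-0.15,0,0,0,0,0.3],
    [0,-0.3,0,0,0,0,0.3],
    [0,-0.45,0,0,0,0,0.3],
    [0,-0.6,0,0,0,0,0.3],
    [0,-0.8,0,0,0,0,0.3],
    [0,-1,0,0,0,0,0.3],
    [0,-1,0,0,0,0,0.3],
  ],
)

```text
clock: 38.82
eef_pos: [461.1, -255.7, 293.5]
eef_rot: [-3.141, 0.001, 0.28]
wrist_force: [0.5, -0.3, -1.6]
finger_gap: 66.0
finger_force: 0.0
```

Request:
jog_arm(
  series=[
    [0,-0.15,-0.1,0,0,0,0.3],
    [0,-0.34,-0.2,0,0,0,0.3],
    [0,-0.34,-0.35,0,0,0,0.3],
    [0,-0.34,-0.46,0,0,0,0.3],
    [0,-0.34,-0.46,0,0,0,0.3],
    [0,-0.34,-0.46,0,0,0,0.3],
  ],
)

```text
clock: 39.32
eef_pos: [461.2, -293.1, 238.9]
eef_rot: [-3.141, 0.0, 0.283]
wrist_force: [-1.0, 0.7, -0.3]
finger_gap: 66.4
finger_force: 0.0
```

```bash
python3 - <<'E'
from h import *
s,c=wrist();print(s["eef_pos"],s["eef_rot"])
p=wproj(c,[458.5,-293.5,136]);print(p)
g=cv2.cvtColor(c["frame"],cv2.COLOR_RGB2GRAY).astype(int)
v,u=np.where(g<38);k=(np.abs(u-p[0])<50)&(v>p[1]-80)&(v<p[1]+35);u,v=u[k],v[k]
for nm,m in (("far",v<p[1]-25),("near",v>p[1]+2)):
    print(nm,cv2.minAreaRect(np.stack([u[m],v[m]],1).astype(np.float32)),m.sum())
E
```

```text
[ 461.18565612 -293.13720551  238.85102372] [-3.14078623e+00  4.55956376e-04  2.82966592e-01]
[254.62746462 197.43109165]
far ((254.5, 144.0), (26.0, 55.0), 90.0) 1014
near ((255.0, 213.5), (51.99999237060547, 26.999996185302734), -0.0) 741
```

Request:
jog_arm(
  series=[
    [-0.01,0,-0.2,0,0,0,0.3],
    [-0.01,0,-0.4,0,0,0,0.3],
    [-0.01,0,-0.6,0,0,0,0.3],
    [-0.01,0,-0.75,0,0,0,0.3],
    [-0.01,0,-0.88,0,0,0,0.3],
    [-0.01,0,-0.95,0,0,0,0.3],
    [-0.01,0,-0.96,0,0,0,0.4],
    [-0.01,0,-0.96,0,0,0,0.5],
  ],
)

```text
clock: 40.03
eef_pos: [460.0, -293.6, 124.5]
eef_rot: [3.141, -0.001, 0.283]
wrist_force: [-0.3, -0.1, 0.8]
finger_gap: 56.1
finger_force: 0.0
```

Request:
jog_arm(
  series=[
    [0,0,0,0,0,0,0.6],
    [0,0,0,0,0,0,0.7],
    [0,0,0,0,0,0,0.8],
    [0,0,0,0,0,0,0.9],
    [0,0,0,0,0,0,1],
    [0,0,0,0,0,0,1],
    [0,0,0,0,0,0,1],
    [0,0,0,0,0,0,1],
  ],
)

```text
clock: 40.7
eef_pos: [459.7, -293.7, 124.2]
eef_rot: [3.141, -0.001, 0.283]
wrist_force: [-0.8, 1.0, 6.1]
finger_gap: 30.0
finger_force: 20.0
```

Request:
jog_arm(
  series=[
    [0,0,0.05,0,0,0,1],
    [0,0,0.15,0,0,0,1],
    [0,0,0.3,0,0,0,1],
    [0,0,0.45,0,0,0,1],
    [0,0,0.6,0,0,0,1],
    [0,0,0.8,0,0,0,1],
    [0,0,1,0,0,0,1],
    [0,0,1,0,0,0,1],
  ],
)

```text
clock: 41.37
eef_pos: [460.5, -294.3, 248.4]
eef_rot: [3.137, -0.004, 0.283]
wrist_force: [0.8, -0.5, -0.6]
finger_gap: 30.0
finger_force: 19.9
```

Request:
jog_arm(
  series=[
    [0,0.1,0.15,0,0,-0.03,1],
    [0,0.25,0.3,0,0,-0.06,1],
    [0,0.4,0.45,0,0,-0.09,1],
    [0.05,0.55,0.6,0,0,-0.12,1],
    [0.15,0.7,0.6,0,0,-0.15,1],
    [0.25,0.76,0.6,0,0,-0.18,1],
    [0.35,0.76,0.6,0,0,-0.2,1],
    [0.35,0.76,0.6,0,0,-0.2,1],
  ],
)

```text
clock: 42.03
eef_pos: [502.5, -201.7, 314.3]
eef_rot: [-3.141, 0.001, -0.032]
wrist_force: [-0.1, 0.7, -1.7]
finger_gap: 29.9
finger_force: 20.0
```

Request:
jog_arm(
  series=[
    [0.12,0,0,0,0,0,1],
    [0.24,0,0,0,0,0,1],
    [0.36,0,0,0,0,0,1],
    [0.48,0,0,0,0,0,1],
    [0.6,0,0,0,0,0,1],
    [0.76,0,0,0,0,0,1],
    [0.76,0,0,0,0,0,1],
    [0.76,0,0,0,0,0,1],
  ],
)

```text
clock: 42.7
eef_pos: [592.5, -202.6, 314.2]
eef_rot: [-3.141, 0.002, -0.03]
wrist_force: [-0.4, 0.1, -1.8]
finger_gap: 29.9
finger_force: 20.0
```

Request:
jog_arm(
  series=[
    [0,0,0,0,0,0,1],
    [0,0,0,0,0,0,1],
    [0,0,0,0,0,0,1],
  ],
)

```text
clock: 42.95
eef_pos: [592.2, -202.6, 316.0]
eef_rot: [3.141, -0.0, -0.032]
wrist_force: [-0.1, -0.5, -2.0]
finger_gap: 29.9
finger_force: 20.0
```

Request:
jog_arm(
  series=[
    [0.01,0,-0.12,0,0,0,1],
    [0.01,0,-0.24,0,0,0,1],
    [0.01,0,-0.36,0,0,0,1],
    [0.01,0,-0.48,0,0,0,1],
    [0.01,0,-0.6,0,0,0,1],
    [0.01,0,-0.72,0,0,0,1],
    [0.01,0,-0.84,0,0,0,1],
    [0.01,0,-0.9,0,0,0,1],
  ],
)

```text
clock: 43.62
eef_pos: [593.1, -202.3, 206.1]
eef_rot: [-3.141, 0.002, -0.031]
wrist_force: [-0.3, -0.2, -1.6]
finger_gap: 29.8
finger_force: 20.0
```

Request:
jog_arm(
  series=[
    [0,0,-0.06,0,0,0,1],
    [0,0,-0.12,0,0,0,1],
    [0,0,-0.18,0,0,0,1],
    [0,0,-0.22,0,0,0,1],
    [0,0,-0.25,0,0,0,1],
    [0,0,-0.26,0,0,0,1],
    [0,0,-0.26,0,0,0,1],
  ],
)

```text
clock: 44.2
eef_pos: [593.9, -202.3, 176.4]
eef_rot: [-3.142, 0.0, -0.031]
wrist_force: [0.4, -0.1, -1.2]
finger_gap: 29.6
finger_force: 20.0
```

Request:
jog_arm(
  series=[
    [0,0,-0.01,0,0,0,1],
    [0,0,-0.01,0,0,0,1],
    [0,0,-0.01,0,0,0,1],
  ],
)

```text
clock: 44.45
eef_pos: [594.0, -202.4, 175.5]
eef_rot: [3.141, -0.0, -0.031]
wrist_force: [-0.1, 0.5, -2.3]
finger_gap: 29.8
finger_force: 20.0
```

Request:
jog_arm(
  series=[
    [0,0,-0.01,0,0,0,1],
    [0,0,-0.015,0,0,0,1],
    [0,0,-0.015,0,0,0,1],
  ],
)

```text
clock: 44.7
eef_pos: [594.5, -202.5, 174.7]
eef_rot: [3.141, -0.002, -0.031]
wrist_force: [0.3, 0.1, 4.6]
finger_gap: 29.8
finger_force: 20.0
```

Request:
jog_arm(
  series=[
    [0,0,0,0,0,0,0.66],
    [0,0,0,0,0,0,0.62],
    [0,0,0,0,0,0,0.58],
    [0,0,0,0,0,0,0.5],
    [0,0,0,0,0,0,0.4],
    [0,0,0,0,0,0,0.35],
    [0,0,0,0,0,0,0.35],
    [0,0,0,0,0,0,0.35],
  ],
)

```text
clock: 45.37
eef_pos: [593.9, -202.4, 173.5]
eef_rot: [3.142, 0.0, -0.031]
wrist_force: [0.1, 0.5, 0.2]
finger_gap: 61.2
finger_force: 0.0
```

Request:
jog_arm(
  series=[
    [0,0,0.1,0,0,0,0.35],
    [0,0,0.2,0,0,0,0.35],
    [0,0,0.4,0,0,0,0.35],
    [0,0,0.6,0,0,0,0.35],
    [0,0,0.8,0,0,0,0.35],
    [0,0,1,0,0,0,0.35],
    [0,0,1,0,0,0,0.35],
  ],
)

```text
clock: 45.95
eef_pos: [594.9, -202.7, 300.5]
eef_rot: [3.139, -0.008, -0.031]
wrist_force: [-0.5, 0.2, 1.9]
finger_gap: 60.9
finger_force: 0.0
```

Request:
jog_arm(
  series=[
    [-0.2,0,0,0,0,0,0.3],
    [-0.4,0,0,0,0,0,0.3],
    [-0.6,0,0,0,0,0,0.3],
    [-0.8,0,0,0,0,0,0.3],
    [-1,0,0,0,0,0,0.3],
    [-1,0,0,0,0,0,0.3],
  ],
)

```text
clock: 46.45
eef_pos: [471.4, -202.4, 295.1]
eef_rot: [3.141, -0.002, -0.032]
wrist_force: [0.9, 0.3, 0.1]
finger_gap: 65.7
finger_force: 0.0
```

Request:
jog_arm(
  series=[
    [-0.2,-0.2,0,0,0,0,0],
    [-0.4,-0.4,0,0,0,0,0],
    [-0.6,-0.6,0,0,0,0,0],
    [-0.6,-0.8,0,0,0,0,0],
    [-0.6,-1,0,0,0,0,0],
    [-0.6,-1,0,0,0,0,0],
  ],
)

```text
clock: 46.95
eef_pos: [401.5, -325.4, 293.9]
eef_rot: [3.141, -0.0, -0.034]
wrist_force: [-0.4, 0.5, 0.2]
finger_gap: 93.8
finger_force: 0.0
```

```bash
python3 - <<'E'
from h import *
c=manip.camera("top");d=manip.camera("scene")
b=np.zeros((600,800,3),np.uint8)
b[:300]=cv2.resize(c["frame"][135:228,203:413,::-1],(677,300),interpolation=cv2.INTER_CUBIC) if 0 else cv2.resize(c["frame"][145:225,200:413,::-1],(800,300),interpolation=cv2.INTER_CUBIC)
b[300:]=cv2.resize(d["frame"][100:245,170:363,::-1],(400,300),interpolation=cv2.INTER_CUBIC).repeat(1,0) if 0 else cv2.resize(d["frame"][100:220,160:480,::-1],(800,300),interpolation=cv2.INTER_CUBIC)
cv2.imwrite("pics/end.png",b);print(manip.read_state()["eef_pos"])
E
```

```text
[ 401.96643602 -322.76804583  293.73512789]
```

View pics/end.png

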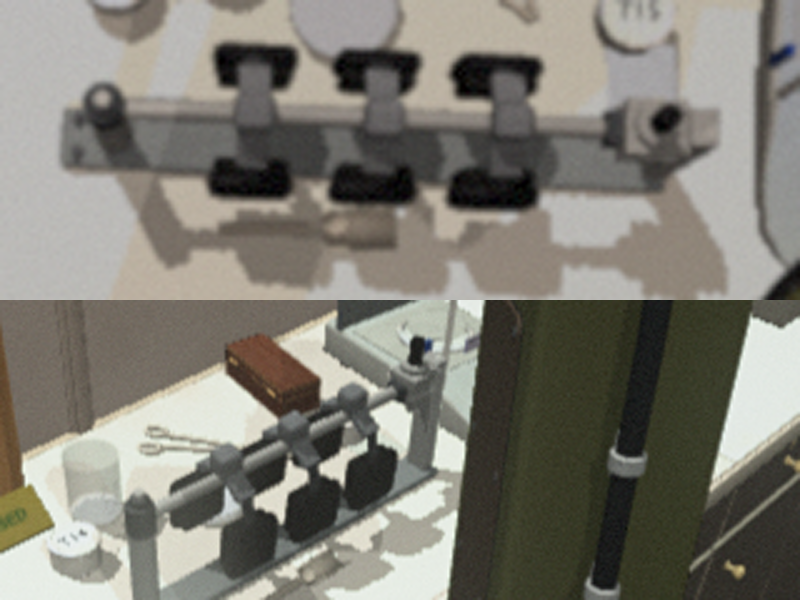

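All three pairs hang square and level astride the bar, with crowns at (255,108), (385,115) and (512,115) in the top crop. The rail is shut, the pin is seated, and the arm is clear.

```bash
python3 -c "
from cell import manip
print(manip.sign_off())"
```

```text
the job is handed in; nothing more can be done
None
```

The job is handed in: the rail is shut and pinned with the pin's head on the fork, and all three pairs of ear defenders hang astride the bar with the arm clear; `sign_off()` returned no verdict.

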